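Turn the labelled tins to the front and sort the small things into them

TASK

Get the entrance cabinet ready for visitors: roll each of the two open tins round by its edge, on its blue tile, until the middle of its label faces the white front mark, and put the loose small things away by type, stationery into the yellow-labelled tin and grooming things into the red-labelled one. At the end both labels must face their marks and everything must lie inside its own tin; leave the other things on the cabinet where they stand.

Things in the scene. Friction and masses are not known exactly. Their poses are not given: they have to be found in the camera images.
- tile_s: square blue tile coaster, 165 x 165 x 8 mm, fixed. Origin: centre of its underside; +x axis towards its white front mark (within 20 degrees of straight away from the robot). On a pin at its centre turns the yellow-labelled (stationery, black pencil picture) tin: open, round, steel, outer diameter 130 (too wide to grip across), wall 4, rim 69 mm and inner floor 13 mm above the cabinet top
- tin_s (a joint): turning angle (rad) of the yellow-labelled (stationery, black pencil picture) tin on its pin, anticlockwise from above, no stop; label at the white mark at 0 or any whole number of turns. It can only turn, stiffly (0.05 N m, about 1 N along its side), and stays where left; a fingertip pressed on its side with a few newtons and dragged along the round wall rolls it
- label_s (a point): middle of the yellow-labelled (stationery, black pencil picture) label on the tin's outer wall, 65 mm from the pin axis, 39 mm above the cabinet top; the label is 54 mm wide and 44 high, flat on the wall, with a tab of the same colour folded over the rim above its middle, seen from above
- mark_s (a point): middle of the front mark, a white bar on the tile coaster just outside the yellow-labelled (stationery, black pencil picture) tin, 70 mm from the pin axis
- tile_g: square blue tile coaster, 165 x 165 x 8 mm, fixed. Origin: centre of its underside; +x axis towards its white front mark (within 20 degrees of straight away from the robot). On a pin at its centre turns the red-labelled (grooming, white comb picture) tin: open, round, steel, outer diameter 130 (too wide to grip across), wall 4, rim 69 mm and inner floor 13 mm above the cabinet top
- tin_g (a joint): turning angle (rad) of the red-labelled (grooming, white comb picture) tin on its pin, anticlockwise from above, no stop; label at the white mark at 0 or any whole number of turns. It can only turn, stiffly (0.05 N m, about 1 N along its side), and stays where left; a fingertip pressed on its side with a few newtons and dragged along the round wall rolls it
- label_g (a point): middle of the red-labelled (grooming, white comb picture) label on the tin's outer wall, 65 mm from the pin axis, 39 mm above the cabinet top; the label is 54 mm wide and 44 high, flat on the wall, with a tab of the same colour folded over the rim above its middle, seen from above
- mark_g (a point): middle of the front mark, a white bar on the tile coaster just outside the red-labelled (grooming, white comb picture) tin, 70 mm from the pin axis
- stapler: stationery: mini stapler, green over a dark steel base, 62 x 20 x 25 mm; may be absent; origin: centre of its underside, long side along its x axis, z up as it lies at the start
- eraser: stationery: white eraser with a blue sleeve, 58 x 25 x 15 mm; may be absent; origin: centre of its underside, long side along its x axis, z up as it lies at the start
- seal_case: stationery: black signature-seal case with a brass clasp, 70 x 25 x 20 mm; may be absent; origin: centre of its underside, long side along its x axis, z up as it lies at the start
- clipper: grooming: orange plastic nail clipper with a white lever, 66 x 16 x 15 mm, steel jaw at +x; may be absent; origin: centre of its underside, long side along its x axis, z up as it lies at the start
- comb: grooming: small dark wooden comb with pale stripes of teeth, 74 x 20 x 12 mm; may be absent; origin: centre of its underside, long side along its x axis, z up as it lies at the start
- brush: grooming: wooden nail brush, pale bristles down, 68 x 28 x 24 mm; may be absent; origin: centre of its underside, long side along its x axis, z up as it lies at the start
- vase: bystander: cobalt glass vase standing empty, 72 mm wide, 160 high; origin under its centre
- cap_tin: bystander: stainless tin with a twist cap, 75 mm wide, 95 high; origin under its centre
- keepsake: bystander: closed wooden keepsake box, 116 x 166 x 74 mm; origin under its centre
- coaster: bystander: small loose blue tile coaster, 95 x 95 x 8 mm; origin under its centre
- key_dish: bystander: white ceramic key dish, 120 mm wide, 22 high; origin under its centre
- torch: bystander: red torch standing on end, 42 mm wide, 105 high; origin under its centre
- shoe_polish: bystander: flat green shoe polish tin, 72 mm wide, 22 high; origin under its centre
Things that resemble listed ones, but are neither listed nor needed, are in the scene too. What is shaped like the comb but green is not meant.

How it is judged:
At the end, for the whole second after the job is handed in: Each label's middle is within 13.5 mm (10 degrees of turn) of its front mark, tins still; every stationery item present rests inside the yellow-labelled tin, every grooming item inside the red-labelled one (origin within 60 mm of the tin's axis, at most 62 mm above the cabinet top) (horizontal distance between label_s and mark_s below 0.0135 m and horizontal distance between label_g and mark_g below 0.0135 m and velocity of joint tin_s between -0.1 and 0.1 rad/s and velocity of joint tin_g between -0.1 and 0.1 rad/s and horizontal distance between each of stapler, eraser, seal_case and tile_s below 0.06 m and z of each of stapler, eraser, seal_case in the frame of tile_s below 0.062 m and linear speed of each of stapler, eraser, seal_case, clipper, comb, brush below 0.03 m/s and horizontal distance between each of clipper, comb, brush and tile_g below 0.06 m and z of each of clipper, comb, brush in the frame of tile_g below 0.062 m); the robot touches nothing.
It fails at once if a bystander (vase, twist-cap tin, keepsake box, loose coaster, key dish, torch, shoe polish) is pushed more than 4 cm from its place (distance of any of vase, cap_tin, keepsake, coaster, key_dish, torch, shoe_polish from where it was at the start of the episode above 0.04 m).
It fails at once if the vase is tipped over (angle between vase's own z axis and vertical above 0.5 rad).
Of stapler, eraser, seal_case, clipper, comb, brush only 4 to 6 are there at a start; the rules pass over those that are not, and their reading is None.
At some moment in a run one of stapler, eraser, seal_case, clipper, comb, brush may be knocked a few centimetres aside while the robot is not near it.
Once in a run the grip may slacken for a moment while it holds something.
It also fails if it takes over 210 s, if anything falls off the work surface, if the arm or the gripper's body presses on something with over 40 N, if the wrist force passes 120 N, or if a joint passes its speed limit or range.

ROBOT

A 6-joint arm with a two-finger parallel gripper is mounted at the origin on the work surface. World frame = base frame: x ahead of the robot, y to its left, z up, the work surface at z = 0. Lengths are in m, angles in rad, forces in N, time in s.
With the tool pointing down it reaches from about 0.375 to 0.925 m from the base axis. Payload 5.7 kg.
Tool frame: the origin (TCP) lies at the very end of the fingers, on their centre line; the grasp point (between the pads) lies 19 mm behind it (arm.hold_point_z is the z of the grasp point in the tool frame, in m); z points along the fingers, y is the line along which they close (so a half turn about z gives the same grasp; the last joint's range is limited). The gripper opens to 88 mm and grips with 3 to 60 N. Pads are 20 mm wide; open, the fingers measure 115 mm over their backs; the gripper's body (75 mm by 178 mm) begins 61 mm behind the grasp point.
Start: joints at [1.153, 0.359, 1.51, -0, 1.272, -0.115], TCP at [0.179, 0.573, 0.223] pointing down, gripper open.
Joint ranges: [-2.97, 2.97], [-1.01, 2.36], [0.21, 2.38], [-0.96, 4.11], [0.2, 2.71], [-2.98, 2.98]. Speed limits (rad/s): [2.39, 2.39, 3.14, 3.14, 3.14, 3.14].

INTERFACE

Orientations are given as a 3x3 rotation matrix whose columns are the frame's x, y, z axes.
In Python, from station import arm, capture, camera_info, close_job gives the robot as it stands.
- The arm moves only by the tool jog_arm, never from a script. Its argument "rows" is a list of rows, each a list of 7 numbers: the shift along the tool's x, y, z in units of 15 cm (1.0 is 15 cm), then the turn, a rotation vector about the tool's x, y, z in units of pi rad (1.0 is pi rad), then the finger opening in mm, from 0 to 87.8. In form: [[x, y, z, rx, ry, rz, fingers], ...]. A call has 1 to 12 rows; each row is the pose to reach, as a shift and turn from the pose commanded when the call began, along the tool's axes at that moment, turning the shorter way round; what a row does not reach only later rows make up. A row lasts 1/12 s, in which the tool goes at most 41.7 mm and 7.16 degrees, less where a joint would pass 70% of its speed; a pose out of reach is approached as far as the arm can. A call with a number of a shift or a turn outside -1 to 1 is refused whole. A call with a gripper value outside its range is refused whole. The fingers move at their own pace and stop on an object; "newtons" is the grip in N (left out, the last holds). Time passes only in rows, so rows that repeat a pose let the fingers close. It gives the time, the measured TCP pose, the force, the opening and the grip force at its end, in the units of the state.
- arm.sense(): the state, without advancing time (a new reading comes with each control period).
- capture(name): name is "side" or "top"; returns (picture, depth): 400x640x3 uint8, blue, green, red; 400x640 float32, m along the optical axis (not along the pixel's ray), 0 where there is no reading.
- camera_info(name): a dict with "fx", "fy", "cx", "cy" (pixels), "dist" ([k1, k2, p1, p2, k3] as OpenCV has them; the pictures are not rectified), "cam_to_world" (4x4, takes a point from camera to world coordinates). Camera axes: x right, y down, z forward; pixel columns grow to the right and rows downward; lengths in m; the calibration is good to about 2 mm. A picture is of the moment at which its call begins. camera_info takes no time and is no camera call.
- close_job(): hands the job in; it is judged then, once.
The state is a dict: "clock": time; "qpos": joint angles; "joint_velocities": joint speeds; "tau": joint torques, N m; "eef_pos": TCP position; "orientation": TCP orientation; "contact_force": force on the tool from outside, world axes, zero at the start; "torque": the same for the moment, N m; "finger_gap": opening from 0.0 (shut) to 1.0 (fully open); "grip_force": force on a finger pad.
Only numpy, scipy, OpenCV 4.12 (cv2) and the standard library are available. Lean on these libraries where they do the work, as an engineer would, in place of code of your own. Each camera call takes 0.05 s, during which the arm holds its last target. There are 200 camera calls.

## Working session

There is one attempt and no reset: what is moved stays moved. The work goes in short steps, Python scripts to look and compute and a tool call to move; the robot and the scene stay as the last step left them, time stands still between calls to the robot, and variables do not carry over. Pictures are saved under pics/ and viewed, at most 14 in all, crops included, and the job is handed in when it is done.

Besides the shell and the picture viewer there is one more tool, called after "Emit:" as name([rows], argument=value, ...), one row to a line, values as JSON. jog_arm: Moves the arm, as the interface text tells. Its arguments: {"type":"object","properties":{"rows":{"type":"array","items":{"type":"array","items":{"type":"number"}}},"newtons":{"type":"number"}},"required":["rows"]}

```bash
mkdir -p pics; ls; python3 - <<'E'
from station import arm,capture,camera_info
import cv2
print(arm.sense())
for n in("top","side"):
    p,d=capture(n);cv2.imwrite(f"pics/{n}0.png",cv2.resize(p,(800,500),interpolation=cv2.INTER_CUBIC));cv2.imwrite(f"/tmp/{n}0.png",p)
    import numpy as np;np.save(f"/tmp/{n}0.npy",d);print(n,camera_info(n))
E
```

```text
pics
{'clock': 0.0, 'qpos': array([ 1.15291048e+00,  3.59492680e-01,  1.51142837e+00,  2.27198076e-05,
        1.27251446e+00, -1.15108014e-01]), 'joint_velocities': array([-0.0012851 ,  0.00012653, -0.00039594, -0.0003374 , -0.00088375,
        0.00110713]), 'tau': array([-1.38505962e-03, -5.15364325e+01, -2.70729142e+01,  6.74080057e-02,
        3.50827526e-02, -1.36305448e-04]), 'eef_pos': array([0.17862321, 0.57206534, 0.22181849]), 'orientation': array([[-9.54509814e-01,  2.98178513e-01, -7.67728906e-04],
       [ 2.98179411e-01,  9.54508372e-01, -1.67545508e-03],
       [ 2.33218962e-04, -1.82815927e-03, -9.99998302e-01]]), 'contact_force': array([-0.13353032,  0.56058832,  0.05087374]), 'torque': array([-0.06113976,  0.00500249, -0.00978808]), 'grip_force': 0.0, 'finger_gap': 1.0024386288239937}
top {'fx': 392.88761461285173, 'fy': 392.88761461285173, 'cx': 320.91003983911435, 'cy': 196.9794098917761, 'dist': array([-0.06856938,  0.        ,  0.        ,  0.        ,  0.        ]), 'cam_to_world': array([[ 0.02127033, -0.99814776,  0.0569967 ,  0.48872596],
       [-0.99967334, -0.0220416 , -0.01293753,  0.01118196],
       [ 0.01416987, -0.0567029 , -0.99829054,  1.19471546],
       [ 0.        ,  0.        ,  0.        ,  1.        ]])}
side {'fx': 372.3320442917499, 'fy': 372.3320442917499, 'cx': 319.64994399135844, 'cy': 198.41962368193052, 'dist': array([-0.08868173,  0.        ,  0.        ,  0.        ,  0.        ]), 'cam_to_world': array([[ 0.91617835, -0.25918115,  0.30568343,  0.22439699],
       [-0.40048299, -0.56317199,  0.72280751, -0.76951518],
       [-0.01518574, -0.7846416 , -0.61976362,  0.72389611],
       [ 0.        ,  0.        ,  0.        ,  1.        ]])}
```

View pics/top0.png

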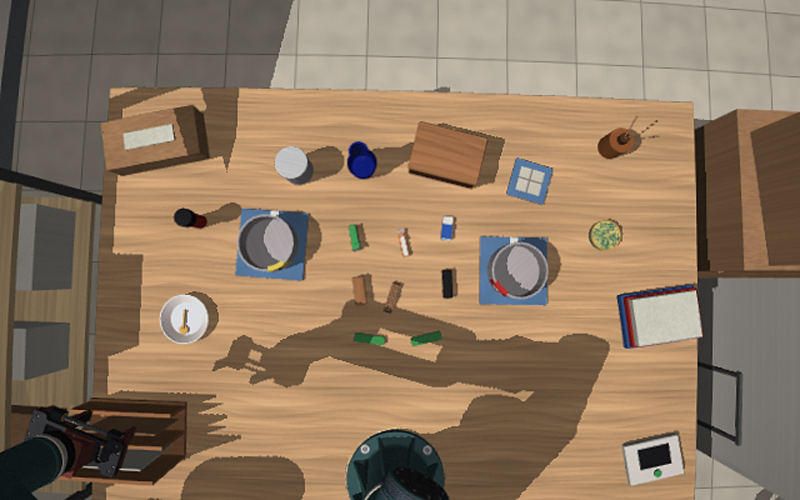

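View pics/side0.png

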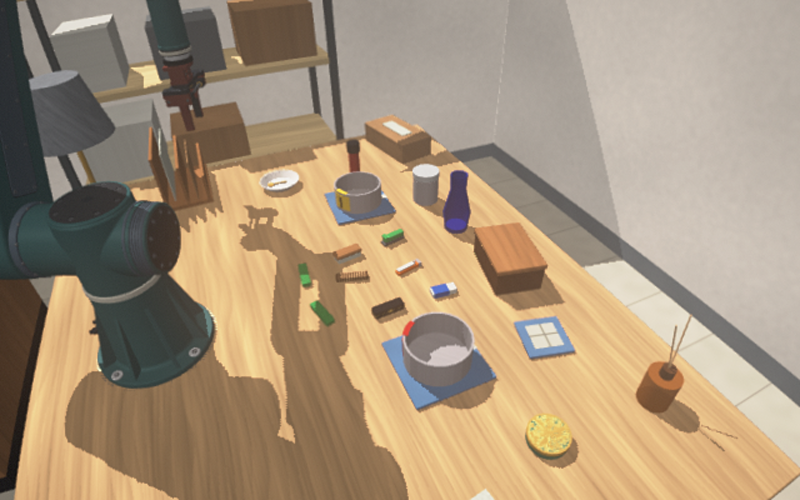

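Both views show the yellow tin at (268,243) and the red tin at (518,270) in the scaled top picture. The candidates are:
- Green things at (356,237), (370,338) and (427,338): one is the stapler, the others are look-alikes such as the green comb.
- Clipper at (404,242).
- Eraser at (448,228).
- Black seal case at (448,283).
- Brown things at (360,290) and (395,296): brush and comb.

I'll check these in one close crop.

```bash
python3 - <<'E'
import cv2,numpy as np
a=cv2.imread("/tmp/top0.png")[165:285,260:380];b=cv2.imread("/tmp/side0.png")[170:270,220:380]
a=cv2.resize(a,(400,400),interpolation=cv2.INTER_CUBIC);b=cv2.resize(b,(400,250),interpolation=cv2.INTER_CUBIC)
b=cv2.copyMakeBorder(b,0,150,0,0,cv2.BORDER_CONSTANT)
cv2.imwrite("pics/crop0.png",np.hstack([a,b]))
E
```

```text
(no output)
```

View pics/crop0.png

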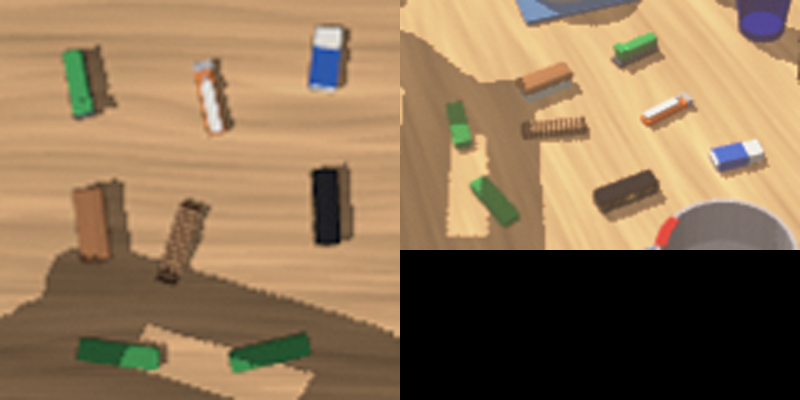

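The crop shows the stapler at (80,83): green over a dark base. The two flat green pieces at (118,353) and (270,352) are green combs, so not meant. Clipper (210,97), eraser (327,58), seal case (326,206), brush (92,223) and comb (183,241) are all clear, so all six are present.

```bash
cat > h.py <<'E'
import cv2,numpy as np
from station import arm,capture,camera_info
def cloud(n,d):
    c=camera_info(n);h,w=d.shape
    u,v=np.meshgrid(np.arange(w),np.arange(h))
    K=np.array([[c['fx'],0,c['cx']],[0,c['fy'],c['cy']],[0,0,1]])
    p=cv2.undistortPoints(np.stack([u,v],-1).reshape(-1,1,2).astype(np.float64),K,np.array(c['dist'])).reshape(h,w,2)
    X=np.dstack([p*d[...,None],d]);T=c['cam_to_world']
    return X@T[:3,:3].T+T[:3,3], np.dstack([p,np.ones((h,w))])@T[:3,:3].T, T[:3,3]
def on_plane(R,o,m,z):
    r=R[m];return (o+r*((z-o[2])/r[:,2])[:,None])[:,:2]
def comps(mask,P,lo=25,hi=600):
    n,l,s,c=cv2.connectedComponentsWithStats(mask.astype(np.uint8))
    return [(l==i,c[i]) for i in range(1,n) if lo<=s[i,4]<=hi]
def items(p,d):
    P,R,o=cloud("top",d);m=(P[...,2]>.007)&(P[...,2]<.04)&(P[...,0]>.25)&(P[...,0]<.8)&(abs(P[...,1])<.5)
    for k,c in comps(m,P):
        z=np.percentile(P[k][:,2],80);q=on_plane(R,o,k,z)
        r=cv2.minAreaRect((q*1000).astype(np.float32));ang=r[2]+(90 if r[1][0]<r[1][1] else 0)
        print("px",c.round(),"xy",np.round(r[0]),"size",np.round(r[1]),"ang",round((ang+90)%180-90),"z",round(z*1e3,1),"bgr",p[k].mean(0).round())
def tins(p,d):
    P,R,o=cloud("top",d);hs=cv2.cvtColor(p,cv2.COLOR_BGR2HSV).astype(int);H,S,V=hs[...,0],hs[...,1],hs[...,2]
    for nm,yc in(("s",.24),("g",-.23)):
        rg=(abs(P[...,1]-yc)<.14)&(P[...,0]>.4)&(P[...,0]<.75)
        b=rg&(H>98)&(H<118)&(S>90)&(P[...,2]<.025)
        q=on_plane(R,o,b,.008);r=cv2.minAreaRect((q*1000).astype(np.float32))
        w=rg&(S<50)&(V>170)&(P[...,2]<.03)
        rim=rg&(P[...,2]>.062)&(P[...,2]<.08);qr=on_plane(R,o,rim,.069)*1000
        (cx,cy),rad=cv2.minEnclosingCircle(qr.astype(np.float32))
        lab=rg&(P[...,2]>.062)&(S>150)&((abs(H-27)<9) if nm=="s" else ((H<8)|(H>172)))
        ql=on_plane(R,o,lab,.069).mean(0)*1000 if lab.any() else None
        print(nm,"tile",np.round(r[0]),np.round(r[1]),round(r[2],1),"rim",round(cx),round(cy),round(rad),"lab",ql,lab.sum(), "labang",None if ql is None else round(np.degrees(np.arctan2(ql[1]-r[0][1],ql[0]-r[0][0]))))
        for k,c in comps(w,P,4,100):
            x=on_plane(R,o,k,.008).mean(0)*1000; dx=x-r[0]
            if 60<np.hypot(*dx)<82: print("  mark",x.round(),"ang",np.degrees(np.arctan2(dx[1],dx[0])).round(1),np.hypot(*dx).round())
E
python3 - <<'E'
from h import *
p=cv2.imread("/tmp/top0.png");d=np.load("/tmp/top0.npy")
items(p,d);tins(p,d)
E
```

```text
px [163. 121.] xy [773. 477.] size [28. 46.] ang -22 z 33.1 bgr [30. 43. 58.]
px [287. 124.] xy [773. 101.] size [18. 27.] ang -89 z 30.0 bgr [81. 22. 15.]
px [244. 142.] xy [718. 232.] size [29. 66.] ang -45 z 33.3 bgr [65. 68. 75.]
px [351. 143.] xy [717. -93.] size [154.   7.] ang 77 z 34.1 bgr [36. 51. 71.]
px [161. 178.] xy [602. 476.] size [21. 32.] ang -14 z 33.4 bgr [16. 19. 60.]
px [357. 182.] xy [ 604. -111.] size [25. 58.] ang -5 z 16.4 bgr [175. 131. 112.]
px [479. 188.] xy [ 595. -481.] size [38. 70.] ang 0 z 24.2 bgr [ 97. 149. 147.]
px [283. 189.] xy [576. 110.] size [62. 20.] ang 12 z 25.3 bgr [ 84. 143.  77.]
px [322. 194.] xy [567.  -7.] size [66. 15.] ang 13 z 15.6 bgr [158. 176. 202.]
px [357. 226.] xy [ 470. -115.] size [69. 27.] ang 1 z 22.0 bgr [37. 40. 45.]
px [287. 232.] xy [451.  95.] size [67. 28.] ang 8 z 26.0 bgr [ 68. 101. 147.]
px [313. 237.] xy [435.  18.] size [20. 74.] ang -17 z 14.3 bgr [ 65.  91. 122.]
px [159. 256.] xy [370. 479.] size [ 43. 113.] ang -1 z 21.5 bgr [198. 202. 206.]
px [340. 270.] xy [339. -66.] size [22. 73.] ang -75 z 14.5 bgr [51. 89. 46.]
px [295. 271.] xy [334.  68.] size [70. 21.] ang 83 z 14.2 bgr [ 58. 103.  50.]
s tile [556. 306.] [154. 162.] 86.8 rim 623 235 166 lab [501.07155193 283.74324303] 34 labang -158
  mark [631. 308.] ang 1.3 75.0
g tile [ 589. -232.] [262. 332.] 88.0 rim 602 -205 186 lab [ 462.79960979 -233.4354527 ] 44 labang -179
```

Item sizes match the list to about 1 mm. The tin measurement needs tighter regions.

```bash
python3 - <<'E'
s=open('h.py').read()
i=s.index("def tins");s=s[:i]+'''def tins(p,d,show=True):
    P,R,o=cloud("top",d);hs=cv2.cvtColor(p,cv2.COLOR_BGR2HSV).astype(int);H,S,V=hs[...,0],hs[...,1],hs[...,2];out={}
    for nm,cen in(("s",(.553,.308)),("g",(.495,-.287))):
        dist=np.hypot(P[...,0]-cen[0],P[...,1]-cen[1])
        rim=(dist<.085)&(P[...,2]>.062)&(P[...,2]<.076);qr=on_plane(R,o,rim,.069)*1000
        (cx,cy),rad=cv2.minEnclosingCircle(qr.astype(np.float32))
        lab=(dist<.09)&(P[...,2]>.064)&(S>130)&((abs(H-27)<9) if nm=="s" else ((H<8)|(H>172)))
        ql=on_plane(R,o,lab,.069).mean(0)*1000 if lab.any() else np.array([np.nan]*2)
        b=(dist<.125)&(H>98)&(H<118)&(S>90)&(P[...,2]<.025)
        q=on_plane(R,o,b,.008);r=cv2.minAreaRect((q*1000).astype(np.float32))
        print(nm,"tile",np.round(r[0]),np.round(r[1]),round(r[2],1),"rim",round(cx),round(cy),round(rad),"n",lab.sum(),"lab",ql.round(),"labang",np.degrees(np.arctan2(ql[1]-cy,ql[0]-cx)).round(1),np.hypot(ql[1]-cy,ql[0]-cx).round())
        w=(dist<.1)&(S<60)&(V>150)&(P[...,2]<.03)
        for k,c in comps(w,P,3,100):
            x=on_plane(R,o,k,.008).mean(0)*1000; dx=x-(cx,cy)
            if 60<np.hypot(*dx)<82 and dx[0]>0: print("  mark",x.round(),"ang",np.degrees(np.arctan2(dx[1],dx[0])).round(1),np.hypot(*dx).round())
'''
open('h.py','w').write(s)
from h import *
p=cv2.imread("/tmp/top0.png");d=np.load("/tmp/top0.npy")
tins(p,d)
E
```

```text
s tile [556. 310.] [162. 162.] 86.8 rim 556 310 67 n 44 lab [502. 285.] labang -155.4 60.0
  mark [632. 307.] ang -2.4 76.0
  mark [628. 330.] ang 15.5 75.0
  mark [621. 359.] ang 37.1 81.0
g tile [ 504. -277.] [162. 161.] 89.5 rim 505 -277 67 n 46 lab [ 463. -234.] labang 133.8 60.0
  mark [ 581. -275.] ang 2.0 76.0
```

```bash
cat >> h.py <<'E'
import json,math
def rot(a): # tool-down orientation with y axis at world angle a (deg)
    a=math.radians(a);c,s=math.cos(a),math.sin(a)
    return np.array([[-s,c,0],[c,s,0],[0,0,-1.]])
def plan(wps,start=None):
    """wps: (x,y,z mm, yang deg or None, fingers mm, extra rows)"""
    if start is None:
        s=arm.sense();R=s['orientation'];start=[*(np.array(s['eef_pos'])*1e3),math.degrees(math.atan2(R[1,1],R[0,1]))]
    cur=np.array(start,float);rows=[];b=cur.copy();calls=[]
    def flush():
        nonlocal rows,b
        if rows:calls.append(rows)
        rows=[];b=cur.copy()
    for x,y,z,a,f,ex in wps:
        if a is None:a=cur[3]
        tgt=np.array([x,y,z,a],float);tgt[3]=cur[3]+((a-cur[3]+180)%360-180);st=cur.copy()
        dl=tgt-st;n=max(1,math.ceil(np.linalg.norm(dl[:3])/38),math.ceil(abs(dl[3])/6.6))
        for i in range(1,n+ex+1):
            nx=st+dl*min(1,i/n)
            sh=rot(b[3]).T@(nx-b)[:3]/150
            if len(rows)==12 or abs(sh).max()>1:
                flush();sh=rot(b[3]).T@(nx-b)[:3]/150
            r=[round(float(v),3)+0. for v in (*sh,0,0,-(nx[3]-b[3])/180)]+[f]
            rows.append(r);cur=nx
    flush()
    for c in calls:print(json.dumps(c).replace('.0,',',').replace(' ',''))
    print("end j6 approx",round(math.degrees(math.atan2(cur[1],cur[0]))-cur[3]))
E
python3 - <<'E'
from h import *
def w(p,r,c=(556,310)):return c[0]+r*math.cos(math.radians(p)),c[1]+r*math.sin(math.radians(p))
x,y=w(-76,63)
print(x,y)
plan([(x,y,200,-76,88,0),(x,y,200,-76,30,2),(x,y,40,-76,30,4)])
E
```

```text
571.2410794227791 248.87136924461223
[[-0.137,-0.055,0.006,0,0,0.036,88],[-0.273,-0.111,0.013,0,0,0.072,88],[-0.41,-0.166,0.019,0,0,0.108,88],[-0.546,-0.222,0.025,0,0,0.144,88],[-0.683,-0.277,0.032,0,0,0.18,88],[-0.819,-0.333,0.038,0,0,0.215,88],[-0.956,-0.388,0.044,0,0,0.251,88]]
[[-0.136,0.058,0.006,0,0,0.036,88],[-0.271,0.116,0.013,0,0,0.072,88],[-0.407,0.174,0.019,0,0,0.108,88],[-0.542,0.232,0.025,0,0,0.144,88],[-0.678,0.289,0.032,0,0,0.18,88],[-0.813,0.347,0.038,0,0,0.215,88],[-0.949,0.405,0.044,0,0,0.251,88]]
[[-0.054,0.137,0.006,0,0,0.036,88],[-0.109,0.274,0.013,0,0,0.072,88],[-0.163,0.411,0.019,0,0,0.108,88],[-0.217,0.548,0.025,0,0,0.144,88],[-0.272,0.685,0.032,0,0,0.18,88],[-0.326,0.822,0.038,0,0,0.215,88],[-0.38,0.959,0.044,0,0,0.251,88]]
[[0.059,0.135,0.006,0,0,0.036,88],[0.118,0.27,0.013,0,0,0.072,88],[0.118,0.27,0.013,0,0,0.072,30],[0.118,0.27,0.013,0,0,0.072,30],[0.118,0.27,0.013,0,0,0.072,30],[0.118,0.27,0.226,0,0,0.072,30],[0.118,0.27,0.439,0,0,0.072,30],[0.118,0.27,0.653,0,0,0.072,30],[0.118,0.27,0.866,0,0,0.072,30]]
[[0,0,0.213,0,0,0,30],[0,0,0.213,0,0,0,30],[0,0,0.213,0,0,0,30],[0,0,0.213,0,0,0,30],[0,0,0.213,0,0,0,30]]
end j6 approx 100
```

Emit:
jog_arm([
  [-0.956,-0.388,0.044,0,0,0.251,80],
  [-0.956,-0.388,0.044,0,0,0.251,80],
  [-0.956,-0.388,0.044,0,0,0.251,80],
  [-0.956,-0.388,0.044,0,0,0.251,80],
  [-0.956,-0.388,0.044,0,0,0.251,80],
  [-0.956,-0.388,0.044,0,0,0.251,80],
  [-0.956,-0.388,0.044,0,0,0.251,80],
])

```text
clock: 0.68
eef_pos: [0.299, 0.4735, 0.2156]
orientation: [[-0.454, 0.891, -0.001], [0.891, 0.454, -0.001], [-0.0, -0.001, -1.0]]
contact_force: [-0.2, 0.3, 0.6]
finger_gap: 0.912
grip_force: 0.0
```

Emit:
jog_arm([
  [-0.949,0.405,0.044,0,0,0.251,80],
  [-0.949,0.405,0.044,0,0,0.251,80],
  [-0.949,0.405,0.044,0,0,0.251,80],
  [-0.949,0.405,0.044,0,0,0.251,80],
  [-0.949,0.405,0.044,0,0,0.251,80],
  [-0.949,0.405,0.044,0,0,0.251,80],
  [-0.949,0.405,0.044,0,0,0.251,80],
])

```text
clock: 1.27
eef_pos: [0.4184, 0.3752, 0.2089]
orientation: [[0.312, 0.95, -0.001], [0.95, -0.312, -0.001], [-0.001, -0.001, -1.0]]
contact_force: [-0.3, 0.2, -0.3]
finger_gap: 0.915
grip_force: 0.0
```

Emit:
jog_arm([
  [-0.38,0.959,0.044,0,0,0.251,80],
  [-0.38,0.959,0.044,0,0,0.251,80],
  [-0.38,0.959,0.044,0,0,0.251,80],
  [-0.38,0.959,0.044,0,0,0.251,80],
  [-0.38,0.959,0.044,0,0,0.251,80],
  [-0.38,0.959,0.044,0,0,0.251,80],
  [-0.38,0.959,0.044,0,0,0.251,80],
])

```text
clock: 1.85
eef_pos: [0.538, 0.2771, 0.2021]
orientation: [[0.894, 0.448, -0.001], [0.448, -0.894, -0.0], [-0.001, -0.0, -1.0]]
contact_force: [-0.0, 0.2, 0.3]
finger_gap: 0.909
grip_force: 0.0
```

Emit:
jog_arm([
  [0.118,0.27,0.013,0,0,0.072,30],
  [0.118,0.27,0.013,0,0,0.072,30],
  [0.118,0.27,0.013,0,0,0.072,30],
  [0.118,0.27,0.013,0,0,0.072,30],
  [0.118,0.27,0.013,0,0,0.072,30],
  [0.118,0.27,0.013,0,0,0.072,30],
  [0.118,0.27,0.013,0,0,0.072,30],
])

```text
clock: 2.43
eef_pos: [0.5712, 0.2506, 0.2009]
orientation: [[0.969, 0.247, -0.0], [0.247, -0.969, -0.0], [-0.0, -0.0, -1.0]]
contact_force: [-0.4, 0.6, 0.3]
finger_gap: 0.415
grip_force: 0.0
```

```bash
python3 - <<'E'
from h import *
s=arm.sense();print(s['clock'],s['eef_pos'],s['finger_gap'],s['qpos'])
plan([(571,249,40,-76,30,4)])
E
```

```text
2.4333 [0.57117757 0.25062554 0.20091165] 0.41475700575305013 [3.02736750e-01 4.11868532e-01 1.48249429e+00 1.13102805e-04
 1.24759614e+00 1.62424468e+00]
[[-0.001,0.002,0.215,0,0,0,30],[-0.002,0.004,0.429,0,0,0.001,30],[-0.002,0.006,0.644,0,0,0.001,30],[-0.003,0.008,0.858,0,0,0.001,30]]
[[-0.001,0.002,0.215,0,0,0,30],[-0.001,0.002,0.215,0,0,0,30],[-0.001,0.002,0.215,0,0,0,30],[-0.001,0.002,0.215,0,0,0,30],[-0.001,0.002,0.215,0,0,0,30]]
end j6 approx 100
```

Emit:
jog_arm([
  [0,0.01,0.86,0,0,0,30],
  [0,0.01,0.86,0,0,0,30],
  [0,0.01,0.86,0,0,0,30],
  [0,0.01,0.86,0,0,0,30],
  [0,0.01,0.86,0,0,0,30],
])

```text
clock: 2.85
eef_pos: [0.5696, 0.2482, 0.0697]
orientation: [[0.969, 0.246, -0.006], [0.246, -0.969, -0.002], [-0.006, 0.0, -1.0]]
contact_force: [0.2, -0.4, 0.2]
finger_gap: 0.336
grip_force: 0.0
```

Emit:
jog_arm([
  [0,0,0.213,0,0,0,30],
  [0,0,0.213,0,0,0,30],
  [0,0,0.213,0,0,0,30],
])

```text
clock: 3.1
eef_pos: [0.5725, 0.2489, 0.0414]
orientation: [[0.97, 0.245, 0.0], [0.245, -0.97, -0.0], [0.0, 0.0, -1.0]]
contact_force: [0.1, 0.3, 0.1]
finger_gap: 0.342
grip_force: 0.0
```

Emit:
jog_arm([
  [0,0,0,0,0,0,0],
  [0,0,0,0,0,0,0],
  [0,0,0,0,0,0,0],
  [0,0,0,0,0,0,0],
  [0,0,0,0,0,0,0],
  [0,0,0,0,0,0,0],
  [0,0,0,0,0,0,0],
  [0,0,0,0,0,0,0],
], newtons=8)

```text
clock: 3.77
eef_pos: [0.5727, 0.2515, 0.0417]
orientation: [[0.97, 0.244, 0.002], [0.244, -0.97, 0.004], [0.003, -0.004, -1.0]]
contact_force: [-3.0, 9.1, 5.0]
finger_gap: 0.057
grip_force: 7.9
```

```bash
python3 - <<'E'
from h import *
s=arm.sense();print(s['clock'],s['eef_pos'],s['finger_gap'],s['contact_force'],s['grip_force'])
e=s['eef_pos']*1e3;print(np.hypot(e[0]-556,e[1]-310),math.degrees(math.atan2(e[1]-310,e[0]-556)))
def w(p,r=63,c=(556,310)):return c[0]+r*math.cos(math.radians(p)),c[1]+r*math.sin(math.radians(p))
a0=-76
plan([(*w(a0+152.5*i/24),40,a0+152.5*i/24,0,0) for i in range(1,25)])
E
```

```text
3.7667 [0.57270175 0.2515176  0.04166696] 0.056650288445793916 [-2.96754572  9.06725797  5.04622275] 7.89756964193657
60.820555235364544 -74.06140447114552
[[0.033,0.012,0.011,0,0,-0.035,0],[0.079,0.005,0.011,0,0,-0.07,0],[0.123,-0.008,0.011,0,0,-0.105,0],[0.167,-0.026,0.011,0,0,-0.141,0],[0.208,-0.048,0.011,0,0,-0.176,0],[0.246,-0.074,0.011,0,0,-0.211,0],[0.281,-0.105,0.011,0,0,-0.247,0],[0.312,-0.139,0.011,0,0,-0.282,0],[0.34,-0.177,0.011,0,0,-0.317,0],[0.363,-0.217,0.011,0,0,-0.352,0],[0.381,-0.26,0.011,0,0,-0.388,0],[0.395,-0.305,0.011,0,0,-0.423,0]]
[[0.046,-0.003,0,0,0,-0.035,0],[0.092,-0.01,0,0,0,-0.071,0],[0.137,-0.023,0,0,0,-0.106,0],[0.18,-0.041,0,0,0,-0.141,0],[0.221,-0.063,0,0,0,-0.177,0],[0.259,-0.09,0,0,0,-0.212,0],[0.294,-0.12,0,0,0,-0.247,0],[0.326,-0.155,0,0,0,-0.282,0],[0.353,-0.192,0,0,0,-0.318,0],[0.376,-0.233,0,0,0,-0.353,0],[0.394,-0.276,0,0,0,-0.388,0],[0.408,-0.32,0,0,0,-0.424,0]]
end j6 approx -43
```

```bash
python3 - <<'E'
from h import *
def w(p,r=63,c=(556.5,312)):return c[0]+r*math.cos(math.radians(p)),c[1]+r*math.sin(math.radians(p))
a0=-76
plan([(*w(a0+152*i/24),41,a0+152*i/24,0,0) for i in range(1,25)],start=(572.5,249,41,-76))
E
```

```text
[[0.044,-0.016,0,0,0,-0.035,0],[0.09,-0.024,0,0,0,-0.07,0],[0.135,-0.036,0,0,0,-0.106,0],[0.178,-0.054,0,0,0,-0.141,0],[0.219,-0.076,0,0,0,-0.176,0],[0.257,-0.102,0,0,0,-0.211,0],[0.292,-0.133,0,0,0,-0.246,0],[0.323,-0.167,0,0,0,-0.281,0],[0.35,-0.205,0,0,0,-0.317,0],[0.373,-0.245,0,0,0,-0.352,0],[0.392,-0.287,0,0,0,-0.387,0],[0.406,-0.332,0,0,0,-0.422,0]]
[[0.046,-0.003,0,0,0,-0.035,0],[0.092,-0.01,0,0,0,-0.07,0],[0.137,-0.023,0,0,0,-0.106,0],[0.18,-0.04,0,0,0,-0.141,0],[0.22,-0.063,0,0,0,-0.176,0],[0.259,-0.089,0,0,0,-0.211,0],[0.294,-0.12,0,0,0,-0.246,0],[0.325,-0.154,0,0,0,-0.281,0],[0.352,-0.191,0,0,0,-0.317,0],[0.375,-0.232,0,0,0,-0.352,0],[0.394,-0.274,0,0,0,-0.387,0],[0.408,-0.318,0,0,0,-0.422,0]]
end j6 approx -43
```

Emit:
jog_arm([
  [0.044,-0.016,0,0,0,-0.035,0],
  [0.09,-0.024,0,0,0,-0.07,0],
  [0.135,-0.036,0,0,0,-0.106,0],
  [0.178,-0.054,0,0,0,-0.141,0],
  [0.219,-0.076,0,0,0,-0.176,0],
  [0.257,-0.102,0,0,0,-0.211,0],
  [0.292,-0.133,0,0,0,-0.246,0],
  [0.323,-0.167,0,0,0,-0.281,0],
  [0.35,-0.205,0,0,0,-0.317,0],
  [0.373,-0.245,0,0,0,-0.352,0],
  [0.392,-0.287,0,0,0,-0.387,0],
  [0.406,-0.332,0,0,0,-0.422,0],
])

```text
clock: 4.77
eef_pos: [0.6197, 0.3124, 0.0417]
orientation: [[-0.007, 1.0, 0.001], [1.0, 0.007, 0.001], [0.001, 0.001, -1.0]]
contact_force: [-1.8, 0.3, 5.4]
finger_gap: 0.056
grip_force: 8.1
```

```bash
python3 - <<'E'
from h import *
s=arm.sense();print(s['clock'],s['eef_pos'],s['finger_gap'],s['contact_force'],s['grip_force'])
p,d=capture("top");tins(p,d)
E
```

```text
4.7667 [0.61974857 0.31242105 0.04165093] 0.055599386056117084 [-1.84231034  0.25674428  5.41474905] 8.090244583590902
s tile [554. 269.] [ 81. 161.] 86.2 rim 561 298 66 n 42 lab [570. 253.] labang -79.0 46.0
  mark [633. 303.] ang 4.4 72.0
g tile [ 504. -276.] [161. 160.] 0.4 rim 504 -278 67 n 45 lab [ 463. -233.] labang 132.4 60.0
  mark [ 579. -276.] ang 1.0 75.0
```

Emit:
jog_arm([
  [0.046,-0.003,0,0,0,-0.035,0],
  [0.092,-0.01,0,0,0,-0.07,0],
  [0.137,-0.023,0,0,0,-0.106,0],
  [0.18,-0.04,0,0,0,-0.141,0],
  [0.22,-0.063,0,0,0,-0.176,0],
  [0.259,-0.089,0,0,0,-0.211,0],
  [0.294,-0.12,0,0,0,-0.246,0],
  [0.325,-0.154,0,0,0,-0.281,0],
  [0.352,-0.191,0,0,0,-0.317,0],
  [0.375,-0.232,0,0,0,-0.352,0],
  [0.394,-0.274,0,0,0,-0.387,0],
  [0.408,-0.318,0,0,0,-0.422,0],
])

```text
clock: 5.82
eef_pos: [0.5723, 0.3734, 0.0416]
orientation: [[-0.972, 0.236, 0.003], [0.236, 0.972, 0.001], [-0.002, 0.002, -1.0]]
contact_force: [0.3, -0.5, 5.4]
finger_gap: 0.05
grip_force: 8.1
```

Emit:
jog_arm([
  [0,0,0,0,0,0,0],
  [0,0,0,0,0,0,25],
  [0,0,0,0,0,0,25],
  [0,0,0,0,0,0,25],
  [0,0,0,0,0,0,25],
  [0,0,-0.9,0,0,0,25],
  [0,0,-0.9,0,0,0,25],
  [0,0,-0.9,0,0,0,25],
  [0,0,-0.9,0,0,0,25],
  [0,0,-0.9,0,0,0,25],
])

```text
clock: 6.65
eef_pos: [0.5741, 0.3741, 0.1796]
orientation: [[-0.97, 0.241, 0.007], [0.241, 0.97, 0.004], [-0.006, 0.005, -1.0]]
contact_force: [0.5, -0.1, 0.3]
finger_gap: 0.288
grip_force: 0.0
```

```bash
python3 - <<'E'
from h import *
s=arm.sense();print(s['clock'],s['eef_pos'],s['finger_gap'],s['contact_force'],s['qpos'])
p,d=capture("top");tins(p,d)
def w(p,r=63,c=(505,-277)):return c[0]+r*math.cos(math.radians(p)),c[1]+r*math.sin(math.radians(p))
x,y=w(66)
plan([(x,y,180,66,30,3),(x,y,41,66,30,4)])
E
```

```text
6.65 [0.57414244 0.37414388 0.17960968] 0.2882163485387324 [ 0.52740902 -0.14457348  0.32492454] [ 4.76882078e-01  5.12034330e-01  1.36654676e+00 -1.02361577e-04
  1.25467421e+00 -8.50240761e-01]
s tile [556. 310.] [162. 162.] 86.8 rim 555 310 66 n 40 lab [613. 313.] labang 3.2 58.0
  mark [633. 308.] ang -1.5 78.0
  mark [626. 347.] ang 27.9 80.0
  mark [631. 332.] ang 16.4 79.0
g tile [ 504. -277.] [162. 161.] 89.5 rim 505 -277 67 n 44 lab [ 463. -233.] labang 133.8 60.0
[[-0.043,-0.244,-0.001,0,0,0.003,30],[-0.085,-0.488,-0.003,0,0,0.007,30],[-0.128,-0.732,-0.004,0,0,0.01,30],[-0.171,-0.975,-0.006,0,0,0.014,30]]
[[-0.053,-0.242,-0.001,0,0,0.003,30],[-0.107,-0.484,-0.003,0,0,0.007,30],[-0.16,-0.725,-0.004,0,0,0.01,30],[-0.213,-0.967,-0.006,0,0,0.014,30]]
[[-0.064,-0.239,-0.001,0,0,0.003,30],[-0.128,-0.478,-0.003,0,0,0.007,30],[-0.192,-0.718,-0.004,0,0,0.01,30],[-0.255,-0.957,-0.006,0,0,0.014,30]]
[[-0.074,-0.236,-0.001,0,0,0.003,30],[-0.149,-0.472,-0.003,0,0,0.007,30],[-0.223,-0.708,-0.004,0,0,0.01,30],[-0.297,-0.945,-0.006,0,0,0.014,30],[-0.297,-0.945,-0.006,0,0,0.014,30],[-0.297,-0.945,-0.006,0,0,0.014,30],[-0.297,-0.945,-0.006,0,0,0.014,30],[-0.297,-0.945,0.226,0,0,0.014,30],[-0.297,-0.945,0.458,0,0,0.014,30],[-0.297,-0.945,0.689,0,0,0.014,30],[-0.297,-0.945,0.921,0,0,0.014,30],[-0.297,-0.945,0.921,0,0,0.014,30]]
[[0,0,0,0,0,0,30],[0,0,0,0,0,0,30],[0,0,0,0,0,0,30]]
end j6 approx -88
```

Emit:
jog_arm([
  [0,0,0.9,0,0,0,25],
  [0,0,0.9,0,0,0,25],
  [0,0,0.9,0,0,0,25],
  [0,0,0.9,0,0,0,25],
  [0,0,0.9,0,0,0,25],
  [0,0,0.9,0,0,0,0],
  [0,0,0.9,0,0,0,0],
  [0,0,0.9,0,0,0,0],
  [0,0,0.9,0,0,0,0],
  [0,0,0.9,0,0,0,0],
  [0,0,0.9,0,0,0,0],
])

```text
clock: 7.62
eef_pos: [0.5727, 0.3734, 0.0424]
orientation: [[-0.971, 0.241, 0.003], [0.241, 0.971, 0.001], [-0.003, 0.002, -1.0]]
contact_force: [-1.5, -1.9, 6.1]
finger_gap: 0.055
grip_force: 7.9
```

Emit:
jog_arm([
  [-0.02,-0.001,0,0,0,0.015,0],
  [-0.04,-0.002,0,0,0,0.031,0],
  [-0.04,-0.002,0,0,0,0.031,0],
  [-0.04,-0.002,0,0,0,0.031,0],
  [-0.04,-0.002,0,0,0,0.031,25],
  [-0.04,-0.002,0,0,0,0.031,25],
  [-0.04,-0.002,0,0,0,0.031,25],
  [-0.04,-0.002,0,0,0,0.031,25],
  [-0.04,-0.002,-0.5,0,0,0.031,25],
  [-0.04,-0.002,-0.9,0,0,0.031,25],
  [-0.04,-0.002,-0.9,0,0,0.031,25],
  [-0.04,-0.002,-0.9,0,0,0.031,25],
])

```text
clock: 8.62
eef_pos: [0.5806, 0.3731, 0.1824]
orientation: [[-0.943, 0.334, 0.009], [0.334, 0.943, 0.005], [-0.007, 0.008, -1.0]]
contact_force: [0.6, 0.4, 0.4]
finger_gap: 0.283
grip_force: 0.0
```

```bash
python3 - <<'E'
from h import *
s=arm.sense();print(s['clock'],s['eef_pos'],s['finger_gap'],s['contact_force'])
p,d=capture("top");tins(p,d)
def w(p,r=63,c=(505,-276)):return c[0]+r*math.cos(math.radians(p)),c[1]+r*math.sin(math.radians(p))
x,y=w(66)
plan([(x,y,180,66,30,3),(x,y,41,66,30,4)])
E
```

```text
8.6167 [0.58056466 0.37311384 0.18236796] 0.2831343923807818 [0.55869503 0.41431804 0.37856713]
s tile [556. 310.] [162. 162.] 86.8 rim 555 310 66 n 39 lab [612. 310.] labang -0.2 56.0
  mark [633. 307.] ang -1.9 78.0
  mark [631. 330.] ang 15.2 79.0
  mark [625. 347.] ang 28.2 79.0
g tile [ 504. -276.] [161. 160.] 0.4 rim 504 -277 67 n 46 lab [ 463. -233.] labang 132.4 60.0
  mark [ 575. -282.] ang -3.4 71.0
[[-0.063,-0.239,0.001,0,0,0.002,30],[-0.125,-0.479,0.002,0,0,0.003,30],[-0.188,-0.718,0.002,0,0,0.005,30],[-0.25,-0.957,0.003,0,0,0.006,30]]
[[-0.067,-0.238,0.001,0,0,0.002,30],[-0.135,-0.476,0.002,0,0,0.003,30],[-0.202,-0.714,0.002,0,0,0.005,30],[-0.269,-0.952,0.003,0,0,0.006,30]]
[[-0.072,-0.237,0.001,0,0,0.002,30],[-0.144,-0.473,0.002,0,0,0.003,30],[-0.216,-0.71,0.002,0,0,0.005,30],[-0.288,-0.947,0.003,0,0,0.006,30]]
[[-0.077,-0.235,0.001,0,0,0.002,30],[-0.153,-0.47,0.002,0,0,0.003,30],[-0.23,-0.706,0.002,0,0,0.005,30],[-0.306,-0.941,0.003,0,0,0.006,30],[-0.306,-0.941,0.003,0,0,0.006,30],[-0.306,-0.941,0.003,0,0,0.006,30],[-0.306,-0.941,0.003,0,0,0.006,30],[-0.306,-0.941,0.235,0,0,0.006,30],[-0.306,-0.941,0.467,0,0,0.006,30],[-0.306,-0.941,0.698,0,0,0.006,30],[-0.306,-0.941,0.93,0,0,0.006,30],[-0.306,-0.941,0.93,0,0,0.006,30]]
[[0,0,0,0,0,0,30],[0,0,0,0,0,0,30],[0,0,0,0,0,0,30]]
end j6 approx -88
```

Emit:
jog_arm([
  [-0.25,-0.957,0,0,0,0.006,30],
  [-0.25,-0.957,0,0,0,0.006,30],
  [-0.25,-0.957,0,0,0,0.006,30],
  [-0.25,-0.957,0,0,0,0.006,30],
])

```text
clock: 9.0
eef_pos: [0.5624, 0.2196, 0.1731]
orientation: [[-0.936, 0.352, -0.003], [0.352, 0.936, -0.002], [0.002, -0.004, -1.0]]
contact_force: [-0.5, 0.2, -0.5]
finger_gap: 0.343
grip_force: 0.0
```

Emit:
jog_arm([
  [-0.27,-0.952,0,0,0,0.006,30],
  [-0.27,-0.952,0,0,0,0.006,30],
  [-0.27,-0.952,0,0,0,0.006,30],
  [-0.27,-0.952,0,0,0,0.006,30],
])

```text
clock: 9.33
eef_pos: [0.5503, 0.0718, 0.1733]
orientation: [[-0.929, 0.37, -0.003], [0.37, 0.929, -0.001], [0.002, -0.002, -1.0]]
contact_force: [0.9, 0.6, -0.3]
finger_gap: 0.342
grip_force: 0.0
```

Emit:
jog_arm([
  [-0.288,-0.947,0,0,0,0.006,30],
  [-0.288,-0.947,0,0,0,0.006,30],
  [-0.288,-0.947,0,0,0,0.006,30],
  [-0.288,-0.947,0,0,0,0.006,30],
])

```text
clock: 9.67
eef_pos: [0.5384, -0.076, 0.1735]
orientation: [[-0.922, 0.388, -0.002], [0.388, 0.922, -0.001], [0.002, -0.002, -1.0]]
contact_force: [0.4, 0.4, -0.7]
finger_gap: 0.342
grip_force: 0.0
```

Emit:
jog_arm([
  [-0.306,-0.941,0,0,0,0.006,30],
  [-0.306,-0.941,0,0,0,0.006,30],
  [-0.306,-0.941,0,0,0,0.006,30],
  [-0.306,-0.941,0,0,0,0.006,30],
  [-0.306,-0.941,0,0,0,0.006,30],
  [-0.306,-0.941,0,0,0,0.006,30],
  [-0.306,-0.941,0,0,0,0.006,30],
])

```text
clock: 10.25
eef_pos: [0.5268, -0.2194, 0.1737]
orientation: [[-0.915, 0.404, -0.002], [0.404, 0.915, 0.002], [0.003, 0.001, -1.0]]
contact_force: [0.1, 0.0, -0.2]
finger_gap: 0.342
grip_force: 0.0
```

```bash
python3 - <<'E'
from h import *
s=arm.sense();print(s['clock'],s['eef_pos'],s['finger_gap'],s['qpos'])
def w(p,r=63,c=(505,-276)):return c[0]+r*math.cos(math.radians(p)),c[1]+r*math.sin(math.radians(p))
plan([(*w(66),41,66,30,4)]);a0=66
plan([(*w(a0-133*i/21),41,a0-133*i/21,0,0) for i in range(1,22)],start=(*w(66),41,66))
E
```

```text
10.25 [ 0.52676643 -0.21944334  0.17374879] 0.3419791507356745 [-5.16085288e-01  3.67088426e-01  1.63098646e+00  5.34395499e-04
  1.14613064e+00 -1.67074468e+00]
[[-0.005,0.004,0.221,0,0,0,30],[-0.01,0.008,0.442,0,0,0,30],[-0.016,0.012,0.664,0,0,0.001,30],[-0.021,0.016,0.885,0,0,0.001,30],[-0.021,0.016,0.885,0,0,0.001,30],[-0.021,0.016,0.885,0,0,0.001,30],[-0.021,0.016,0.885,0,0,0.001,30],[-0.021,0.016,0.885,0,0,0.001,30]]
end j6 approx -88
[[-0.046,-0.003,0,0,0,0.035,0],[-0.092,-0.01,0,0,0,0.07,0],[-0.137,-0.023,0,0,0,0.106,0],[-0.18,-0.04,0,0,0,0.141,0],[-0.22,-0.063,0,0,0,0.176,0],[-0.259,-0.089,0,0,0,0.211,0],[-0.294,-0.12,0,0,0,0.246,0],[-0.325,-0.154,0,0,0,0.281,0],[-0.352,-0.191,0,0,0,0.317,0],[-0.375,-0.232,0,0,0,0.352,0],[-0.394,-0.274,0,0,0,0.387,0],[-0.408,-0.318,0,0,0,0.422,0]]
[[-0.046,-0.003,0,0,0,0.035,0],[-0.092,-0.01,0,0,0,0.07,0],[-0.137,-0.023,0,0,0,0.106,0],[-0.18,-0.04,0,0,0,0.141,0],[-0.22,-0.063,0,0,0,0.176,0],[-0.259,-0.089,0,0,0,0.211,0],[-0.294,-0.12,0,0,0,0.246,0],[-0.325,-0.154,0,0,0,0.281,0],[-0.352,-0.191,0,0,0,0.317,0]]
end j6 approx 35
```

Emit:
jog_arm([
  [-0.02,0.016,0.885,0,0,0,30],
  [-0.02,0.016,0.885,0,0,0,30],
  [-0.02,0.016,0.885,0,0,0,30],
  [-0.02,0.016,0.885,0,0,0,30],
  [-0.02,0.016,0.885,0,0,0,30],
  [-0.02,0.016,0.885,0,0,0,30],
  [-0.02,0.016,0.885,0,0,0,0],
  [-0.02,0.016,0.885,0,0,0,0],
  [-0.02,0.016,0.885,0,0,0,0],
  [-0.02,0.016,0.885,0,0,0,0],
  [-0.02,0.016,0.885,0,0,0,0],
  [-0.02,0.016,0.885,0,0,0,0],
])

```text
clock: 11.25
eef_pos: [0.532, -0.2198, 0.0436]
orientation: [[-0.915, 0.405, 0.002], [0.405, 0.915, -0.001], [-0.002, 0.0, -1.0]]
contact_force: [-0.1, 1.0, 8.4]
finger_gap: 0.048
grip_force: 7.8
```

Emit:
jog_arm([
  [-0.046,-0.003,0,0,0,0.035,0],
  [-0.092,-0.01,0,0,0,0.07,0],
  [-0.137,-0.023,0,0,0,0.106,0],
  [-0.18,-0.04,0,0,0,0.141,0],
  [-0.22,-0.063,0,0,0,0.176,0],
  [-0.259,-0.089,0,0,0,0.211,0],
  [-0.294,-0.12,0,0,0,0.246,0],
  [-0.325,-0.154,0,0,0,0.281,0],
  [-0.352,-0.191,0,0,0,0.317,0],
  [-0.375,-0.232,0,0,0,0.352,0],
  [-0.394,-0.274,0,0,0,0.387,0],
  [-0.408,-0.318,0,0,0,0.422,0],
])

```text
clock: 12.25
eef_pos: [0.5672, -0.2878, 0.0435]
orientation: [[0.175, 0.984, -0.001], [0.984, -0.175, 0.001], [0.0, -0.001, -1.0]]
contact_force: [-4.5, 3.6, 10.8]
finger_gap: 0.052
grip_force: 7.9
```

Emit:
jog_arm([
  [-0.046,-0.003,0,0,0,0.035,0],
  [-0.092,-0.01,0,0,0,0.07,0],
  [-0.137,-0.023,0,0,0,0.106,0],
  [-0.18,-0.04,0,0,0,0.141,0],
  [-0.22,-0.063,0,0,0,0.176,0],
  [-0.259,-0.089,0,0,0,0.211,0],
  [-0.294,-0.12,0,0,0,0.246,0],
  [-0.325,-0.154,0,0,0,0.281,0],
  [-0.352,-0.191,0,0,0,0.317,0],
  [-0.352,-0.191,0,0,0,0.317,0],
])

```text
clock: 13.08
eef_pos: [0.5295, -0.3346, 0.0434]
orientation: [[0.922, 0.387, -0.001], [0.387, -0.922, 0.001], [-0.0, -0.002, -1.0]]
contact_force: [-0.8, 3.9, 8.8]
finger_gap: 0.047
grip_force: 7.9
```

Emit:
jog_arm([
  [0,0,0,0,0,0,25],
  [0,0,0,0,0,0,25],
  [0,0,0,0,0,0,25],
  [0,0,0,0,0,0,25],
  [0,0,-0.9,0,0,0,25],
  [0,0,-0.9,0,0,0,25],
  [0,0,-0.9,0,0,0,25],
  [0,0,-0.9,0,0,0,25],
  [0,0,-0.9,0,0,0,25],
])

```text
clock: 13.83
eef_pos: [0.5334, -0.3369, 0.1816]
orientation: [[0.919, 0.393, 0.007], [0.393, -0.919, -0.005], [0.004, 0.008, -1.0]]
contact_force: [0.2, 0.6, 0.3]
finger_gap: 0.286
grip_force: 0.0
```

```bash
python3 - <<'E'
from h import *
s=arm.sense();print(s['clock'],s['eef_pos'],s['finger_gap'],s['qpos'])
p,d=capture("top");tins(p,d);items(p,d)
plan([(470,-115,150,-89,60,3)])
E
```

```text
13.8333 [ 0.53339871 -0.33691385  0.18156368] 0.2861282196420581 [-6.72715452e-01  4.35167118e-01  1.49562230e+00 -1.23883037e-04
  1.20234464e+00  4.93759489e-01]
s tile [556. 310.] [162. 162.] 86.8 rim 556 310 67 n 38 lab [615. 303.] labang -6.6 59.0
  mark [633. 307.] ang -2.5 78.0
  mark [631. 330.] ang 15.0 78.0
  mark [625. 347.] ang 28.1 78.0
g tile [ 504. -277.] [162. 161.] 89.3 rim 506 -277 67 n 207 lab [ 538. -372.] labang -71.2 100.0
  mark [ 582. -274.] ang 2.0 77.0
px [163. 122.] xy [772. 477.] size [27. 46.] ang -20 z 33.3 bgr [36. 51. 67.]
px [287. 124.] xy [772. 101.] size [18. 27.] ang -88 z 31.3 bgr [92. 26. 18.]
px [244. 142.] xy [718. 232.] size [29. 66.] ang -45 z 32.2 bgr [74. 77. 85.]
px [351. 143.] xy [717. -93.] size [155.   7.] ang 77 z 33.3 bgr [44. 61. 84.]
px [199. 172.] xy [627. 366.] size [41. 80.] ang -61 z 10.1 bgr [168. 136. 107.]
px [161. 178.] xy [602. 476.] size [21. 32.] ang -14 z 32.9 bgr [19. 23. 67.]
px [357. 182.] xy [ 604. -111.] size [25. 58.] ang -5 z 16.3 bgr [194. 145. 123.]
px [478. 181.] xy [ 614. -482.] size [19. 46.] ang -67 z 23.7 b
[... 324 characters left out ...]
. 117. 169.]
px [313. 237.] xy [435.  18.] size [20. 74.] ang -17 z 13.8 bgr [ 79. 109. 146.]
px [159. 256.] xy [372. 479.] size [110.  42.] ang 0 z 21.2 bgr [217. 221. 224.]
px [340. 270.] xy [340. -66.] size [24. 73.] ang -75 z 14.4 bgr [ 86. 152.  77.]
px [295. 271.] xy [334.  68.] size [70. 22.] ang 84 z 14.1 bgr [ 85. 150.  73.]
[[0.029,-0.216,0.027,0,0,0.018,60],[0.057,-0.433,0.055,0,0,0.035,60],[0.086,-0.649,0.082,0,0,0.053,60],[0.114,-0.866,0.109,0,0,0.07,60]]
[[-0.02,-0.217,0.027,0,0,0.018,60],[-0.039,-0.435,0.055,0,0,0.035,60],[-0.059,-0.652,0.082,0,0,0.053,60],[-0.059,-0.652,0.082,0,0,0.053,60],[-0.059,-0.652,0.082,0,0,0.053,60],[-0.059,-0.652,0.082,0,0,0.053,60]]
end j6 approx 75
```

```bash
python3 - <<'E'
from h import *
plan([(470,-115,120,-89,50,0),(470,-115,5,-89,50,3)])
print();plan([(470,-115,130,-89,0,0),(556,335,130,-89,0,2),(556,335,32,-89,0,3)],start=(470,-115,5,-89))
E
```

```text
[[0.029,-0.216,0.056,0,0,0.018,50],[0.057,-0.433,0.112,0,0,0.035,50],[0.086,-0.649,0.168,0,0,0.053,50],[0.114,-0.866,0.224,0,0,0.07,50]]
[[-0.02,-0.217,0.056,0,0,0.018,50],[-0.039,-0.435,0.112,0,0,0.035,50],[-0.059,-0.652,0.168,0,0,0.053,50],[-0.059,-0.652,0.359,0,0,0.053,50],[-0.059,-0.652,0.551,0,0,0.053,50],[-0.059,-0.652,0.743,0,0,0.053,50],[-0.059,-0.652,0.934,0,0,0.053,50],[-0.059,-0.652,0.934,0,0,0.053,50],[-0.059,-0.652,0.934,0,0,0.053,50],[-0.059,-0.652,0.934,0,0,0.053,50]]
end j6 approx 75

[[0,0,-0.208,0,0,0,0],[0,0,-0.417,0,0,0,0],[0,0,-0.625,0,0,0,0],[0,0,-0.833,0,0,0,0],[0.048,-0.23,-0.833,0,0,0,0],[0.096,-0.46,-0.833,0,0,0,0],[0.144,-0.69,-0.833,0,0,0,0],[0.192,-0.92,-0.833,0,0,0,0]]
[[0.048,-0.23,0,0,0,0,0],[0.096,-0.46,0,0,0,0,0],[0.144,-0.69,0,0,0,0,0],[0.192,-0.92,0,0,0,0,0]]
[[0.048,-0.23,0,0,0,0,0],[0.096,-0.46,0,0,0,0,0],[0.144,-0.69,0,0,0,0,0],[0.192,-0.92,0,0,0,0,0]]
[[0.048,-0.23,0,0,0,0,0],[0.048,-0.23,0,0,0,0,0],[0.048,-0.23,0,0,0,0,0],[0.048,-0.23,0.218,0,0,0,0],[0.048,-0.23,0.436,0,0,0,0],[0.048,-0.23,0.653,0,0,0,0],[0.048,-0.23,0.653,0,0,0,0],[0.048,-0.23,0.653,0,0,0,0],[0.048,-0.23,0.653,0,0,0,0]]
end j6 approx 120
```

Emit:
jog_arm([
  [0.114,-0.866,0.1,0,0,0.07,50],
  [0.114,-0.866,0.1,0,0,0.07,50],
  [0.114,-0.866,0.1,0,0,0.07,50],
  [0.114,-0.866,0.2,0,0,0.07,50],
])

```text
clock: 14.22
eef_pos: [0.4912, -0.2025, 0.1453]
orientation: [[0.983, 0.184, -0.005], [0.184, -0.983, 0.005], [-0.004, -0.006, -1.0]]
contact_force: [-1.4, -0.1, 0.2]
finger_gap: 0.546
grip_force: 0.0
```

Emit:
jog_arm([
  [-0.059,-0.652,0.1,0,0,0.053,50],
  [-0.059,-0.652,0.2,0,0,0.053,50],
  [-0.059,-0.652,0.2,0,0,0.053,50],
  [-0.059,-0.652,0.2,0,0,0.053,50],
  [-0.059,-0.652,0.2,0,0,0.053,50],
])

```text
clock: 14.63
eef_pos: [0.4667, -0.1129, 0.1151]
orientation: [[1.0, 0.02, -0.005], [0.02, -1.0, 0.001], [-0.005, -0.002, -1.0]]
contact_force: [0.5, -0.1, 0.4]
finger_gap: 0.568
grip_force: 0.0
```

```bash
python3 - <<'E'
from h import *
s=arm.sense();print(s['clock'],s['eef_pos'],s['finger_gap'])
plan([(470,-115,5,-89,50,3)])
E
```

```text
14.6333 [ 0.46673941 -0.11290048  0.11511866] 0.5679859220683686
[[0.007,0.005,0.245,0,0,0,50],[0.014,0.01,0.489,0,0,0.001,50],[0.021,0.014,0.734,0,0,0.001,50],[0.021,0.014,0.734,0,0,0.001,50],[0.021,0.014,0.734,0,0,0.001,50],[0.021,0.014,0.734,0,0,0.001,50]]
end j6 approx 75
```

Emit:
jog_arm([
  [0.015,0.01,0.72,0,0,0,50],
  [0.015,0.01,0.72,0,0,0,50],
  [0.015,0.01,0.72,0,0,0,50],
  [0.015,0.01,0.72,0,0,0,50],
  [0.015,0.01,0.72,0,0,0,50],
  [0.015,0.01,0.72,0,0,0,0],
  [0.015,0.01,0.72,0,0,0,0],
  [0.015,0.01,0.72,0,0,0,0],
  [0.015,0.01,0.72,0,0,0,0],
  [0.015,0.01,0.72,0,0,0,0],
  [0.015,0.01,0.72,0,0,0,0],
], newtons=25)

```text
clock: 15.55
eef_pos: [0.4721, -0.1162, 0.0105]
orientation: [[1.0, 0.018, 0.002], [0.018, -1.0, -0.001], [0.002, 0.001, -1.0]]
contact_force: [-0.7, 0.2, 7.4]
finger_gap: 0.27
grip_force: 24.9
```

Emit:
jog_arm([
  [0,0,-0.2,0,0,0,0],
  [0,0,-0.4,0,0,0,0],
  [0,0,-0.6,0,0,0,0],
  [0,0,-0.84,0,0,0,0],
  [0,0,-0.84,0,0,0,0],
  [0,0,-0.84,0,0,0,0],
])

```text
clock: 16.05
eef_pos: [0.4729, -0.1164, 0.1375]
orientation: [[1.0, 0.018, 0.005], [0.018, -1.0, -0.002], [0.005, 0.002, -1.0]]
contact_force: [-0.5, -0.6, -0.9]
finger_gap: 0.268
grip_force: 24.9
```

```bash
python3 - <<'E'
from h import *
s=arm.sense();print(s['clock'],s['eef_pos'],s['finger_gap'],s['grip_force'])
plan([(556,335,130,-89,0,2),(556,335,32,-89,0,3)])
E
```

```text
16.05 [ 0.47288289 -0.1163974   0.13754492] 0.2681047378226994 24.866900146007538
[[0.047,-0.231,0.004,0,0,0,0],[0.093,-0.461,0.008,0,0,0,0],[0.14,-0.692,0.012,0,0,0,0],[0.187,-0.923,0.015,0,0,0,0]]
[[0.047,-0.231,0.004,0,0,0,0],[0.093,-0.461,0.008,0,0,0,0],[0.14,-0.692,0.012,0,0,0,0],[0.187,-0.923,0.015,0,0,0,0]]
[[0.047,-0.231,0.004,0,0,0,0],[0.093,-0.461,0.008,0,0,0,0],[0.14,-0.692,0.012,0,0,0,0],[0.187,-0.923,0.015,0,0,0,0]]
[[0.047,-0.231,0.004,0,0,0,0],[0.047,-0.231,0.004,0,0,0,0],[0.047,-0.231,0.004,0,0,0,0],[0.047,-0.231,0.222,0,0,0,0],[0.047,-0.231,0.439,0,0,0,0],[0.047,-0.231,0.657,0,0,0,0],[0.047,-0.231,0.657,0,0,0,0],[0.047,-0.231,0.657,0,0,0,0],[0.047,-0.231,0.657,0,0,0,0]]
end j6 approx 120
```

Emit:
jog_arm([
  [0.187,-0.923,0,0,0,0,0],
  [0.187,-0.923,0,0,0,0,0],
  [0.187,-0.923,0,0,0,0,0],
  [0.187,-0.923,0,0,0,0,0],
])

```text
clock: 16.38
eef_pos: [0.4957, 0.027, 0.1338]
orientation: [[1.0, 0.019, -0.002], [0.019, -1.0, 0.002], [-0.002, -0.002, -1.0]]
contact_force: [-0.0, -0.0, -0.8]
finger_gap: 0.269
grip_force: 24.9
```

Emit:
jog_arm([
  [0.187,-0.923,0,0,0,0,0],
  [0.187,-0.923,0,0,0,0,0],
  [0.187,-0.923,0,0,0,0,0],
  [0.187,-0.923,0,0,0,0,0],
])

```text
clock: 16.72
eef_pos: [0.5219, 0.1664, 0.1337]
orientation: [[1.0, 0.02, -0.001], [0.02, -1.0, 0.001], [-0.001, -0.001, -1.0]]
contact_force: [0.8, -0.7, -0.9]
finger_gap: 0.267
grip_force: 24.9
```

Emit:
jog_arm([
  [0.187,-0.923,0,0,0,0,0],
  [0.187,-0.923,0,0,0,0,0],
  [0.187,-0.923,0,0,0,0,0],
  [0.187,-0.923,0,0,0,0,0],
])

```text
clock: 17.05
eef_pos: [0.5477, 0.3056, 0.1334]
orientation: [[1.0, 0.02, -0.001], [0.02, -1.0, 0.001], [-0.001, -0.001, -1.0]]
contact_force: [0.7, -0.6, -0.5]
finger_gap: 0.269
grip_force: 24.9
```

Emit:
jog_arm([
  [0.047,-0.231,0,0,0,0,0],
  [0.047,-0.231,0,0,0,0,0],
  [0.047,-0.231,0,0,0,0,0],
  [0.047,-0.231,0,0,0,0,0],
])

```text
clock: 17.38
eef_pos: [0.5532, 0.3346, 0.1337]
orientation: [[1.0, 0.018, -0.003], [0.018, -1.0, -0.002], [-0.003, 0.002, -1.0]]
contact_force: [-0.3, -0.5, 0.4]
finger_gap: 0.273
grip_force: 24.9
```

```bash
python3 - <<'E'
from h import *
s=arm.sense();print(s['clock'],s['eef_pos'],s['finger_gap'],s['grip_force'])
plan([(556,335,32,-89,0,3)])
E
```

```text
17.3833 [0.55316182 0.33458474 0.13365443] 0.27346804172528116 24.86673206090927
[[0.006,-0.001,0.226,0,0,0,0],[0.013,-0.002,0.452,0,0,0,0],[0.019,-0.002,0.678,0,0,0,0],[0.019,-0.002,0.678,0,0,0,0],[0.019,-0.002,0.678,0,0,0,0],[0.019,-0.002,0.678,0,0,0,0]]
end j6 approx 120
```

Emit:
jog_arm([
  [0.02,0,0.67,0,0,0,0],
  [0.02,0,0.67,0,0,0,0],
  [0.02,0,0.67,0,0,0,0],
  [0.02,0,0.67,0,0,0,0],
  [0.02,0,0.67,0,0,0,0],
  [0.02,0,0.67,0,0,0,32],
  [0.02,0,0.67,0,0,0,32],
  [0.02,0,0.67,0,0,0,32],
  [0.02,0,0.67,0,0,0,32],
])

```text
clock: 18.13
eef_pos: [0.5585, 0.3362, 0.0364]
orientation: [[1.0, 0.018, 0.003], [0.018, -1.0, 0.001], [0.003, -0.001, -1.0]]
contact_force: [-0.6, -0.2, -0.8]
finger_gap: 0.365
grip_force: 0.0
```

Emit:
jog_arm([
  [0,0,-0.3,0,0,0,32],
  [0,0,-0.67,0,0,0,32],
  [0,0,-0.67,0,0,0,32],
  [0,0,-0.67,0,0,0,50],
  [0,0,-0.67,0,0,0,50],
])

```text
clock: 18.55
eef_pos: [0.5585, 0.3364, 0.1373]
orientation: [[1.0, 0.018, 0.004], [0.018, -1.0, 0.002], [0.004, -0.002, -1.0]]
contact_force: [-0.3, -0.4, -0.3]
finger_gap: 0.477
grip_force: 0.0
```

```bash
python3 - <<'E'
from h import *
s=arm.sense();print(s['clock'],s['eef_pos'],s['finger_gap'],s['grip_force'])
p,d=capture("top");items(p,d);tins(p,d)
plan([(604,-111,120,-95,50,3),(604,-111,8,-95,50,3)])
E
```

```text
18.55 [0.55849326 0.33640259 0.13734997] 0.47685301642642336 0.0
px [163. 121.] xy [777. 483.] size [43. 31.] ang 1 z 33.5 bgr [37. 51. 67.]
px [288. 124.] xy [772. 101.] size [18. 27.] ang -89 z 32.4 bgr [94. 27. 19.]
px [244. 142.] xy [718. 232.] size [27. 66.] ang -45 z 33.8 bgr [76. 80. 88.]
px [351. 144.] xy [717. -93.] size [154.   8.] ang 77 z 34.3 bgr [28. 39. 55.]
px [201. 170.] xy [627. 356.] size [24. 67.] ang -89 z 10.1 bgr [165. 131. 100.]
px [357. 182.] xy [ 604. -111.] size [25. 58.] ang -5 z 16.6 bgr [116.  89.  76.]
px [478. 188.] xy [ 595. -479.] size [41. 70.] ang 0 z 23.9 bgr [112. 171. 169.]
px [283. 189.] xy [576. 110.] size [62. 20.] ang 12 z 25.7 bgr [ 86. 145.  78.]
px [322. 193.] xy [567.  -7.] size [66. 15.] ang 12 z 16.1 bgr [175. 194. 223.]
px [287. 232.] xy [451.  95.] size [67. 28.] ang 8 z 25.6 bgr [ 82. 120. 174.]
px [313. 237.] xy [435.  18.] size [20. 74.] ang -17 z 14.0 bgr [ 80. 112. 150.]
px [156. 242.] xy [410. 487.] size [43. 14.] ang 21 z 19.6 bgr [227. 229. 228.]
px [340. 270.] xy [338. -66.] size [21. 73.] ang -76 z 14.3 bgr [ 88. 155.  79.]
[... 360 characters left out ...]
0
[[0.022,0.249,0.009,0,0,0.003,50],[0.043,0.497,0.017,0,0,0.006,50],[0.065,0.746,0.026,0,0,0.008,50],[0.086,0.995,0.035,0,0,0.011,50]]
[[0.03,0.248,0.009,0,0,0.003,50],[0.06,0.495,0.017,0,0,0.006,50],[0.091,0.743,0.026,0,0,0.008,50],[0.121,0.991,0.035,0,0,0.011,50]]
[[0.039,0.247,0.009,0,0,0.003,50],[0.078,0.493,0.017,0,0,0.006,50],[0.117,0.74,0.026,0,0,0.008,50],[0.156,0.986,0.035,0,0,0.011,50],[0.156,0.986,0.035,0,0,0.011,50],[0.156,0.986,0.035,0,0,0.011,50],[0.156,0.986,0.035,0,0,0.011,50],[0.156,0.986,0.283,0,0,0.011,50],[0.156,0.986,0.532,0,0,0.011,50],[0.156,0.986,0.781,0,0,0.011,50],[0.156,0.986,0.781,0,0,0.011,50],[0.156,0.986,0.781,0,0,0.011,50]]
[[0,0,0,0,0,0,50]]
end j6 approx 85
```

Emit:
jog_arm([
  [0.086,0.995,0,0,0,0.011,50],
  [0.086,0.995,0,0,0,0.011,50],
  [0.086,0.995,0,0,0,0.011,50],
  [0.086,0.995,0,0,0,0.011,50],
])

```text
clock: 18.93
eef_pos: [0.5712, 0.1832, 0.1331]
orientation: [[1.0, -0.017, -0.004], [-0.017, -1.0, -0.002], [-0.004, 0.002, -1.0]]
contact_force: [0.1, 0.9, -0.1]
finger_gap: 0.567
grip_force: 0.0
```

Emit:
jog_arm([
  [0.121,0.991,0,0,0,0.011,50],
  [0.121,0.991,0,0,0,0.011,50],
  [0.121,0.991,0,0,0,0.011,50],
  [0.121,0.991,0,0,0,0.011,50],
])

```text
clock: 19.27
eef_pos: [0.5872, 0.0342, 0.1333]
orientation: [[0.999, -0.053, -0.003], [-0.053, -0.999, -0.001], [-0.003, 0.001, -1.0]]
contact_force: [0.9, -0.7, 0.0]
finger_gap: 0.569
grip_force: 0.0
```

Emit:
jog_arm([
  [0.156,0.986,0.1,0,0,0.011,50],
  [0.156,0.986,0.1,0,0,0.011,50],
  [0.156,0.986,0.1,0,0,0.011,50],
  [0.156,0.986,0.1,0,0,0.011,50],
  [0.156,0.986,0.1,0,0,0.011,50],
  [0.156,0.986,0.1,0,0,0.011,50],
])

```text
clock: 19.77
eef_pos: [0.6029, -0.1121, 0.1182]
orientation: [[0.996, -0.089, -0.004], [-0.089, -0.996, 0.001], [-0.004, -0.001, -1.0]]
contact_force: [0.4, 0.4, -0.4]
finger_gap: 0.568
grip_force: 0.0
```

```bash
python3 - <<'E'
from h import *
s=arm.sense();print(s['clock'],s['eef_pos'],s['finger_gap'],s['grip_force'])
plan([(604,-111,6,-95,50,3)])
E
```

```text
19.7667 [ 0.60289161 -0.11205147  0.11820423] 0.5682241432035097 0.0
[[0.002,-0.003,0.249,0,0,0,50],[0.004,-0.005,0.499,0,0,0,50],[0.007,-0.008,0.748,0,0,-0.001,50],[0.007,-0.008,0.748,0,0,-0.001,50],[0.007,-0.008,0.748,0,0,-0.001,50],[0.007,-0.008,0.748,0,0,-0.001,50]]
end j6 approx 85
```

Emit:
jog_arm([
  [0,0,0.74,0,0,0,50],
  [0,0,0.74,0,0,0,50],
  [0,0,0.74,0,0,0,50],
  [0,0,0.74,0,0,0,50],
  [0,0,0.74,0,0,0,50],
  [0,0,0.74,0,0,0,0],
  [0,0,0.74,0,0,0,0],
  [0,0,0.74,0,0,0,0],
  [0,0,0.74,0,0,0,0],
  [0,0,0.74,0,0,0,0],
  [0,0,0.74,0,0,0,0],
])

```text
clock: 20.68
eef_pos: [0.6054, -0.1113, 0.0108]
orientation: [[0.996, -0.086, 0.003], [-0.086, -0.996, -0.001], [0.003, 0.0, -1.0]]
contact_force: [-0.5, 0.9, 6.7]
finger_gap: 0.27
grip_force: 25.0
```

Emit:
jog_arm([
  [0,0,-0.2,0,0,0,0],
  [0,0,-0.4,0,0,0,0],
  [0,0,-0.6,0,0,0,0],
  [0,0,-0.84,0,0,0,0],
  [0,0,-0.84,0,0,0,0],
  [0,0,-0.84,0,0,0,0],
])

```text
clock: 21.18
eef_pos: [0.6063, -0.1117, 0.1382]
orientation: [[0.996, -0.086, 0.006], [-0.086, -0.996, -0.002], [0.006, 0.001, -1.0]]
contact_force: [-0.6, 0.2, -1.3]
finger_gap: 0.266
grip_force: 25.0
```

```bash
python3 - <<'E'
from h import *
s=arm.sense();print(s['clock'],s['eef_pos'],s['finger_gap'],s['grip_force'])
plan([(556,286,135,-91,0,2),(556,286,30,-91,0,3)])
E
```

```text
21.1833 [ 0.60628562 -0.11170296  0.13816179] 0.2659125883917595 24.99243825674057
[[-0.051,-0.238,0.002,0,0,-0.002,0],[-0.102,-0.475,0.004,0,0,-0.004,0],[-0.153,-0.713,0.006,0,0,-0.006,0],[-0.204,-0.95,0.008,0,0,-0.008,0]]
[[-0.045,-0.239,0.002,0,0,-0.002,0],[-0.09,-0.477,0.004,0,0,-0.004,0],[-0.135,-0.716,0.006,0,0,-0.006,0],[-0.181,-0.955,0.008,0,0,-0.008,0]]
[[-0.039,-0.24,0.002,0,0,-0.002,0],[-0.078,-0.48,0.004,0,0,-0.004,0],[-0.118,-0.719,0.006,0,0,-0.006,0],[-0.118,-0.719,0.006,0,0,-0.006,0],[-0.118,-0.719,0.006,0,0,-0.006,0],[-0.118,-0.719,0.239,0,0,-0.006,0],[-0.118,-0.719,0.472,0,0,-0.006,0],[-0.118,-0.719,0.706,0,0,-0.006,0],[-0.118,-0.719,0.706,0,0,-0.006,0],[-0.118,-0.719,0.706,0,0,-0.006,0],[-0.118,-0.719,0.706,0,0,-0.006,0]]
end j6 approx 118
```

Emit:
jog_arm([
  [-0.204,-0.95,0,0,0,-0.008,0],
  [-0.204,-0.95,0,0,0,-0.008,0],
  [-0.204,-0.95,0,0,0,-0.008,0],
  [-0.204,-0.95,0,0,0,-0.008,0],
])

```text
clock: 21.52
eef_pos: [0.5833, 0.0372, 0.1335]
orientation: [[0.998, -0.06, -0.004], [-0.06, -0.998, 0.002], [-0.004, -0.001, -1.0]]
contact_force: [-0.6, 0.3, 0.1]
finger_gap: 0.266
grip_force: 25.0
```

Emit:
jog_arm([
  [-0.181,-0.955,0,0,0,-0.008,0],
  [-0.181,-0.955,0,0,0,-0.008,0],
  [-0.181,-0.955,0,0,0,-0.008,0],
  [-0.181,-0.955,0,0,0,-0.008,0],
])

```text
clock: 21.85
eef_pos: [0.5653, 0.182, 0.1336]
orientation: [[0.999, -0.034, -0.003], [-0.034, -0.999, 0.001], [-0.003, -0.001, -1.0]]
contact_force: [0.6, 0.2, 0.6]
finger_gap: 0.267
grip_force: 25.0
```

Emit:
jog_arm([
  [-0.118,-0.719,0,0,0,-0.006,0],
  [-0.118,-0.719,0,0,0,-0.006,0],
  [-0.118,-0.719,0,0,0,-0.006,0],
  [-0.118,-0.719,0,0,0,-0.006,0],
  [-0.118,-0.719,0,0,0,-0.006,0],
  [-0.118,-0.719,0,0,0,-0.006,0],
])

```text
clock: 22.35
eef_pos: [0.5529, 0.2856, 0.1339]
orientation: [[1.0, -0.016, -0.002], [-0.016, -1.0, -0.002], [-0.002, 0.002, -1.0]]
contact_force: [-0.3, -1.0, -0.1]
finger_gap: 0.269
grip_force: 25.0
```

```bash
python3 - <<'E'
from h import *
s=arm.sense();print(s['clock'],s['eef_pos'],s['finger_gap'],s['grip_force'])
plan([(556,286,32,-91,0,3)])
E
```

```text
22.35 [0.55294649 0.28562889 0.13390221] 0.26860199512726585 24.992398023605347
[[0.007,-0.001,0.226,0,0,0,0],[0.014,-0.002,0.453,0,0,0,0],[0.02,-0.003,0.679,0,0,0,0],[0.02,-0.003,0.679,0,0,0,0],[0.02,-0.003,0.679,0,0,0,0],[0.02,-0.003,0.679,0,0,0,0]]
end j6 approx 118
```

Emit:
jog_arm([
  [0.02,0,0.67,0,0,0,0],
  [0.02,0,0.67,0,0,0,0],
  [0.02,0,0.67,0,0,0,0],
  [0.02,0,0.67,0,0,0,0],
  [0.02,0,0.67,0,0,0,0],
  [0.02,0,0.67,0,0,0,32],
  [0.02,0,0.67,0,0,0,32],
  [0.02,0,0.67,0,0,0,32],
  [0.02,0,0.67,0,0,0,32],
])

```text
clock: 23.1
eef_pos: [0.5579, 0.2868, 0.0363]
orientation: [[1.0, -0.017, 0.003], [-0.017, -1.0, 0.001], [0.002, -0.001, -1.0]]
contact_force: [0.3, 0.4, -0.3]
finger_gap: 0.362
grip_force: 0.0
```

Emit:
jog_arm([
  [0,0,-0.3,0,0,0,32],
  [0,0,-0.67,0,0,0,32],
  [0,0,-0.67,0,0,0,32],
  [0,0,-0.67,0,0,0,45],
  [0,0,-0.67,0,0,0,45],
])

```text
clock: 23.52
eef_pos: [0.5579, 0.2871, 0.1371]
orientation: [[1.0, -0.017, 0.004], [-0.017, -1.0, 0.001], [0.004, -0.001, -1.0]]
contact_force: [-0.1, -0.6, -0.6]
finger_gap: 0.477
grip_force: 0.0
```

```bash
python3 - <<'E'
from h import *
s=arm.sense();print(s['clock'],s['eef_pos'],s['finger_gap'],s['grip_force'])
p,d=capture("top");items(p,d);tins(p,d)
plan([(576,110,120,-78,45,4)])
plan([(576,110,6,-78,45,3)],start=(576,110,120,-78))
E
```

```text
23.5167 [0.55788934 0.28705282 0.13712328] 0.47743861899780365 0.0
px [163. 122.] xy [774. 477.] size [26. 46.] ang -18 z 32.5 bgr [39. 54. 71.]
px [288. 124.] xy [772. 101.] size [18. 27.] ang -89 z 33.7 bgr [93. 27. 19.]
px [244. 142.] xy [719. 233.] size [27. 66.] ang -45 z 31.9 bgr [77. 81. 89.]
px [351. 143.] xy [717. -93.] size [154.   7.] ang 77 z 33.5 bgr [29. 41. 58.]
px [232. 199.] xy [555. 283.] size [115. 163.] ang -3 z 11.0 bgr [136. 109.  85.]
px [212. 176.] xy [610. 322.] size [ 9. 30.] ang -89 z 20.6 bgr [88. 90. 94.]
px [478. 188.] xy [ 595. -481.] size [38. 71.] ang 0 z 23.9 bgr [113. 172. 170.]
px [283. 189.] xy [576. 110.] size [62. 19.] ang 12 z 24.3 bgr [ 88. 148.  81.]
px [322. 193.] xy [567.  -7.] size [66. 15.] ang 12 z 15.8 bgr [176. 195. 223.]
px [431. 195.] xy [ 571. -339.] size [80. 38.] ang 51 z 10.5 bgr [103.  81.  62.]
px [216. 207.] xy [518. 304.] size [39. 73.] ang -89 z 18.0 bgr [115. 112. 116.]
px [287. 232.] xy [451.  95.] size [67. 28.] ang 8 z 25.8 bgr [ 83. 122. 176.]
px [313. 237.] xy [435.  18.] size [20. 73.] ang -17 z 14.4 bgr [ 82. 114. 15
[... 326 characters left out ...]
9 55.0
  mark [633. 307.] ang 0.1 76.0
  mark [631. 330.] ang 17.8 78.0
  mark [625. 347.] ang 30.8 79.0
g tile [ 504. -277.] [162. 161.] 89.5 rim 505 -277 67 n 38 lab [ 564. -277.] labang 0.5 59.0
  mark [ 580. -274.] ang 2.2 75.0
[[0.03,0.235,0.021,0,0,-0.014,45],[0.06,0.47,0.041,0,0,-0.029,45],[0.089,0.705,0.062,0,0,-0.043,45],[0.119,0.94,0.082,0,0,-0.058,45]]
[[-0.013,0.236,0.021,0,0,-0.014,45],[-0.013,0.236,0.021,0,0,-0.014,45],[-0.013,0.236,0.021,0,0,-0.014,45],[-0.013,0.236,0.021,0,0,-0.014,45],[-0.013,0.236,0.021,0,0,-0.014,45]]
end j6 approx 89
[[0,0,0.253,0,0,0,45],[0,0,0.507,0,0,0,45],[0,0,0.76,0,0,0,45],[0,0,0.76,0,0,0,45],[0,0,0.76,0,0,0,45],[0,0,0.76,0,0,0,45]]
end j6 approx 89
```

Emit:
jog_arm([
  [0.119,0.94,0,0,0,-0.058,45],
  [0.119,0.94,0,0,0,-0.058,45],
  [0.119,0.94,0,0,0,-0.058,45],
  [0.119,0.94,0,0,0,-0.058,45],
])

```text
clock: 23.9
eef_pos: [0.5708, 0.1412, 0.133]
orientation: [[0.986, 0.164, -0.004], [0.164, -0.986, -0.002], [-0.004, 0.002, -1.0]]
contact_force: [0.1, 0.8, 0.0]
finger_gap: 0.509
grip_force: 0.0
```

Emit:
jog_arm([
  [-0.013,0.236,0.1,0,0,-0.014,45],
  [-0.013,0.236,0.1,0,0,-0.014,45],
  [-0.013,0.236,0.1,0,0,-0.014,45],
  [-0.013,0.236,0.1,0,0,-0.014,45],
  [-0.013,0.236,0.1,0,0,-0.014,45],
])

```text
clock: 24.32
eef_pos: [0.5757, 0.111, 0.1196]
orientation: [[0.978, 0.208, -0.001], [0.208, -0.978, 0.0], [-0.001, -0.0, -1.0]]
contact_force: [-1.3, 0.8, 0.2]
finger_gap: 0.511
grip_force: 0.0
```

Emit:
jog_arm([
  [0,0,0.74,0,0,0,45],
  [0,0,0.74,0,0,0,45],
  [0,0,0.74,0,0,0,45],
  [0,0,0.74,0,0,0,45],
  [0,0,0.74,0,0,0,45],
  [0,0,0.74,0,0,0,0],
  [0,0,0.74,0,0,0,0],
  [0,0,0.74,0,0,0,0],
  [0,0,0.74,0,0,0,0],
  [0,0,0.74,0,0,0,0],
  [0,0,0.74,0,0,0,0],
])

```text
clock: 25.23
eef_pos: [0.5773, 0.1102, 0.0107]
orientation: [[0.978, 0.208, 0.002], [0.208, -0.978, 0.0], [0.002, 0.0, -1.0]]
contact_force: [-1.1, 0.5, 7.6]
finger_gap: 0.203
grip_force: 25.0
```

Emit:
jog_arm([
  [0,0,-0.2,0,0,0,0],
  [0,0,-0.4,0,0,0,0],
  [0,0,-0.6,0,0,0,0],
  [0,0,-0.84,0,0,0,0],
  [0,0,-0.84,0,0,0,0],
  [0,0,-0.84,0,0,0,0],
])

```text
clock: 25.73
eef_pos: [0.5782, 0.1101, 0.138]
orientation: [[0.978, 0.208, 0.006], [0.208, -0.978, 0.0], [0.006, 0.001, -1.0]]
contact_force: [-0.7, -0.4, -0.3]
finger_gap: 0.197
grip_force: 25.0
```

```bash
python3 - <<'E'
from h import *
s=arm.sense();print(s['clock'],s['eef_pos'],s['finger_gap'],s['grip_force'])
p,d=capture("top")
plan([(556,311,135,-90,0,4)])
P,R,o=cloud("top",d);m=(np.hypot(P[...,0]-.556,P[...,1]-.311)<.058)&(P[...,2]<.06)
for k,c in comps(m&(P[...,2]>.021),P):print(c,P[k].mean(0).round(3),P[k][:,2].max().round(3),m[k].sum(),p[k].mean(0))
cv2.imwrite("pics/tin1.png",cv2.resize(p[150:250,160:290],(650,500),interpolation=cv2.INTER_CUBIC))
E
```

```text
25.7333 [0.57820446 0.11006919 0.13797846] 0.1973157096821082 25.000011026859283
[[0.024,-0.223,0.001,0,0,0.011,0],[0.048,-0.446,0.002,0,0,0.022,0],[0.072,-0.67,0.004,0,0,0.033,0],[0.096,-0.893,0.005,0,0,0.044,0]]
[[-0.007,-0.224,0.001,0,0,0.011,0],[-0.014,-0.449,0.002,0,0,0.022,0],[-0.014,-0.449,0.002,0,0,0.022,0],[-0.014,-0.449,0.002,0,0,0.022,0],[-0.014,-0.449,0.002,0,0,0.022,0],[-0.014,-0.449,0.002,0,0,0.022,0]]
end j6 approx 119
[207.95918367 194.56632653] [0.555 0.332 0.032] 0.039 196 [31.79591837 31.17857143 32.6377551 ]
```

View pics/tin1.png

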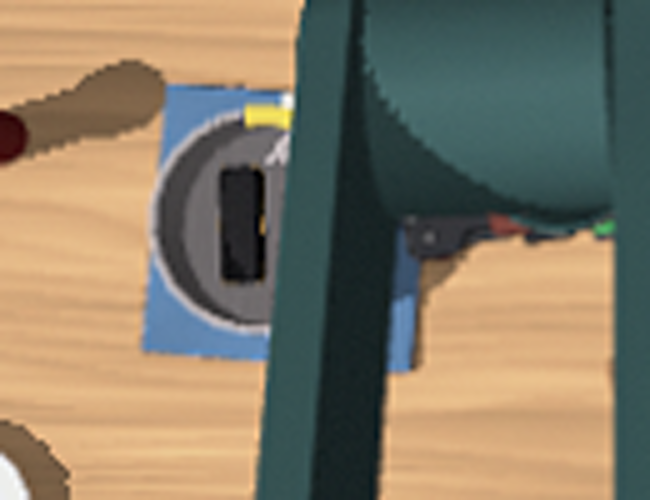

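The picture shows the black seal case lying flat in the yellow tin at (242,222). The arm hides the right half, where the eraser is. The label is next to the mark at (285,105).

Emit:
jog_arm([
  [0.096,-0.893,0,0,0,0.044,0],
  [0.096,-0.893,0,0,0,0.044,0],
  [0.096,-0.893,0,0,0,0.044,0],
  [0.096,-0.893,0,0,0,0.044,0],
])

```text
clock: 26.12
eef_pos: [0.5604, 0.2483, 0.1333]
orientation: [[0.997, 0.073, -0.003], [0.073, -0.997, 0.001], [-0.003, -0.002, -1.0]]
contact_force: [0.3, -0.1, -0.5]
finger_gap: 0.197
grip_force: 25.0
```

Emit:
jog_arm([
  [-0.01,-0.449,0,0,0,0.022,0],
  [-0.01,-0.449,0,0,0,0.022,0],
  [-0.01,-0.449,0,0,0,0.022,0],
  [-0.01,-0.449,0,0,0,0.022,0],
  [-0.01,-0.449,0,0,0,0.022,0],
  [-0.01,-0.449,0,0,0,0.022,0],
])

```text
clock: 26.62
eef_pos: [0.5558, 0.3095, 0.1343]
orientation: [[1.0, 0.001, -0.002], [0.001, -1.0, -0.001], [-0.002, 0.001, -1.0]]
contact_force: [-0.2, 0.1, -0.3]
finger_gap: 0.2
grip_force: 25.0
```

```bash
python3 - <<'E'
from h import *
s=arm.sense();print(s['clock'],s['eef_pos'],s['finger_gap'],s['grip_force'])
plan([(556,310,52,-90,0,3)])
E
```

```text
26.6167 [0.55576384 0.30948863 0.13428265] 0.19953732950282188 24.99985545873642
[[0.001,-0.001,0.183,0,0,0,0],[0.001,-0.002,0.366,0,0,0,0],[0.002,-0.003,0.549,0,0,0,0],[0.002,-0.003,0.549,0,0,0,0],[0.002,-0.003,0.549,0,0,0,0],[0.002,-0.003,0.549,0,0,0,0]]
end j6 approx 119
```

Release, raise, and move the arm back out of view towards the brush.

Emit:
jog_arm([
  [0,0,0.54,0,0,0,0],
  [0,0,0.54,0,0,0,0],
  [0,0,0.54,0,0,0,0],
  [0,0,0.54,0,0,0,0],
  [0,0,0.54,0,0,0,0],
  [0,0,0.54,0,0,0,28],
  [0,0,0.54,0,0,0,28],
  [0,0,0.54,0,0,0,28],
  [0,0,0.54,0,0,0,28],
])

```text
clock: 27.37
eef_pos: [0.5571, 0.3115, 0.0557]
orientation: [[1.0, 0.002, 0.002], [0.002, -1.0, 0.001], [0.002, -0.001, -1.0]]
contact_force: [0.5, 0.2, 0.2]
finger_gap: 0.32
grip_force: 0.0
```

Emit:
jog_arm([
  [0,0,-0.3,0,0,0,28],
  [0,0,-0.6,0,0,0,28],
  [0,0,-0.6,0,0,0,52],
  [0,0,-0.6,0,0,0,52],
])

```text
clock: 27.7
eef_pos: [0.559, 0.3124, 0.1486]
orientation: [[1.0, 0.002, 0.008], [0.002, -1.0, 0.003], [0.008, -0.003, -1.0]]
contact_force: [0.5, 0.1, -0.6]
finger_gap: 0.433
grip_force: 0.0
```

Emit:
jog_arm([
  [-0.4,0.8,0,0,0,0,52],
  [-0.4,0.8,0,0,0,0,52],
  [-0.4,0.8,0,0,0,0,52],
  [-0.4,0.8,0,0,0,0,52],
  [-0.4,0.8,0,0,0,0,52],
])

```text
clock: 28.12
eef_pos: [0.4934, 0.1886, 0.1429]
orientation: [[1.0, -0.0, -0.004], [-0.0, -1.0, -0.001], [-0.004, 0.001, -1.0]]
contact_force: [0.1, 0.8, -0.2]
finger_gap: 0.591
grip_force: 0.0
```

```bash
python3 - <<'E'
from h import *
s=arm.sense();print(s['clock'],s['eef_pos'],s['finger_gap'],s['grip_force'])
p,d=capture("top");items(p,d);tins(p,d)
plan([(451,95,120,-82,52,3)])
plan([(451,95,6,-82,52,3)],start=(451,95,120,-82))
cv2.imwrite("pics/tin2.png",cv2.resize(p[150:250,160:290],(650,500),interpolation=cv2.INTER_CUBIC))
E
```

```text
28.1167 [0.49340267 0.18860408 0.14289841] 0.5911387078146819 0.0
px [163. 122.] xy [773. 479.] size [27. 46.] ang -22 z 31.6 bgr [36. 50. 66.]
px [287. 124.] xy [772. 101.] size [18. 27.] ang -89 z 34.0 bgr [89. 25. 18.]
px [244. 142.] xy [717. 235.] size [32. 69.] ang -50 z 32.2 bgr [75. 79. 88.]
px [352. 144.] xy [717. -93.] size [154.   7.] ang 77 z 33.6 bgr [40. 57. 79.]
px [203. 171.] xy [622. 346.] size [37. 86.] ang -89 z 10.6 bgr [170. 143. 118.]
px [236. 175.] xy [612. 262.] size [78. 45.] ang 82 z 10.8 bgr [97. 77. 59.]
px [161. 178.] xy [602. 476.] size [21. 32.] ang -14 z 31.6 bgr [19. 22. 67.]
px [211. 183.] xy [593. 326.] size [ 41. 108.] ang -77 z 31.4 bgr [103. 106. 104.]
px [478. 188.] xy [ 595. -481.] size [38. 71.] ang 0 z 24.0 bgr [107. 163. 161.]
px [322. 194.] xy [567.  -7.] size [66. 15.] ang 12 z 16.2 bgr [100. 114. 137.]
px [287. 232.] xy [451.  95.] size [67. 28.] ang 8 z 25.4 bgr [ 79. 116. 168.]
px [313. 237.] xy [435.  18.] size [20. 73.] ang -17 z 14.6 bgr [ 78. 108. 145.]
px [159. 256.] xy [372. 478.] size [110.  42.] ang 1 z 21.3 bgr [216. 219. 223.]
px [340. 270.] xy [338. -66.] size [20. 73.] ang -75 z 14.5 bgr [ 85. 150.  75.]
px [295. 271.] xy [334.  68.] size [70. 21.] ang 83 z 14.2 bgr [ 84. 149.  72.]
s tile [616. 307.] [162.  42.] 86.7 rim 573 316 63 n 39 lab [615. 304.] labang -17.0 43.0
  mark [633. 307.] ang -9.1 61.0
  mark [604. 389.] ang 67.0 79.0
  mark [592. 391.] ang 75.6 77.0
g tile [ 504. -276.] [161. 160.] 0.4 rim 505 -277 67 n 36 lab [ 564. -276.] labang 1.3 59.0
[[-0.099,0.212,0.052,0,0,-0.015,52],[-0.198,0.424,0.104,0,0,-0.03,52],[-0.297,0.635,0.156,0,0,-0.044,52],[-0.297,0.635,0.156,0,0,-0.044,52],[-0.297,0.635,0.156,0,0,-0.044,52],[-0.297,0.635,0.156,0,0,-0.044,52]]
end j6 approx 94
[[0,0,0.253,0,0,0,52],[0,0,0.507,0,0,0,52],[0,0,0.76,0,0,0,52],[0,0,0.76,0,0,0,52],[0,0,0.76,0,0,0,52],[0,0,0.76,0,0,0,52]]
end j6 approx 94
```

View pics/tin2.png

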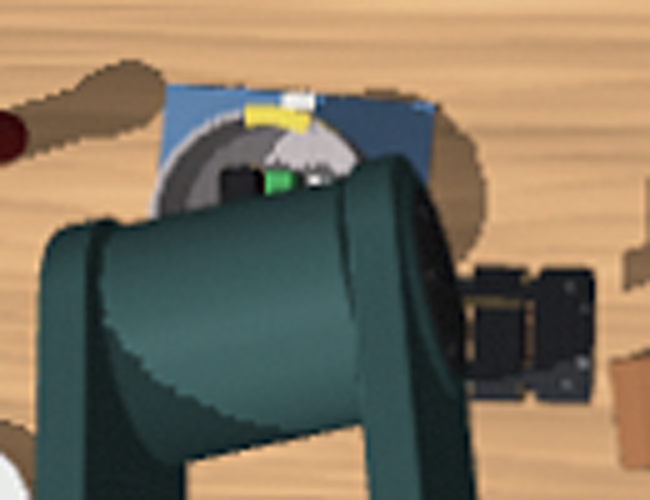

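The picture shows the black seal case (242,183), the green stapler (280,182) and the white eraser (318,178) side by side in the yellow tin. Next is the brush.

Emit:
jog_arm([
  [-0.297,0.635,0.16,0,0,-0.044,52],
  [-0.297,0.635,0.16,0,0,-0.044,52],
  [-0.297,0.635,0.16,0,0,-0.044,52],
  [-0.297,0.635,0.16,0,0,-0.044,52],
  [-0.297,0.635,0.16,0,0,-0.044,52],
  [-0.297,0.635,0.16,0,0,-0.044,52],
])

```text
clock: 28.67
eef_pos: [0.4541, 0.0968, 0.1204]
orientation: [[0.99, 0.14, 0.002], [0.14, -0.99, 0.001], [0.002, -0.0, -1.0]]
contact_force: [0.3, -0.9, -0.1]
finger_gap: 0.595
grip_force: 0.0
```

Emit:
jog_arm([
  [0,0,0.73,0,0,0,52],
  [0,0,0.73,0,0,0,52],
  [0,0,0.73,0,0,0,52],
  [0,0,0.73,0,0,0,52],
  [0,0,0.73,0,0,0,52],
  [0,0,0.73,0,0,0,0],
  [0,0,0.73,0,0,0,0],
  [0,0,0.73,0,0,0,0],
  [0,0,0.73,0,0,0,0],
  [0,0,0.73,0,0,0,0],
  [0,0,0.73,0,0,0,0],
])

```text
clock: 29.58
eef_pos: [0.4533, 0.0958, 0.012]
orientation: [[0.99, 0.139, 0.003], [0.139, -0.99, 0.0], [0.003, 0.0, -1.0]]
contact_force: [-0.1, 1.9, 8.6]
finger_gap: 0.318
grip_force: 25.0
```

Emit:
jog_arm([
  [0,0,-0.2,0,0,0,0],
  [0,0,-0.4,0,0,0,0],
  [0,0,-0.6,0,0,0,0],
  [0,0,-0.84,0,0,0,0],
  [0,0,-0.84,0,0,0,0],
  [0,0,-0.84,0,0,0,0],
])

```text
clock: 30.08
eef_pos: [0.4539, 0.0957, 0.1391]
orientation: [[0.99, 0.14, 0.006], [0.14, -0.99, 0.0], [0.006, 0.001, -1.0]]
contact_force: [0.2, -0.7, -1.1]
finger_gap: 0.315
grip_force: 25.0
```

```bash
python3 - <<'E'
from h import *
s=arm.sense();print(s['clock'],s['eef_pos'],s['finger_gap'],s['grip_force'])
plan([(505,-252,135,-90,0,4)])
plan([(505,-252,32,-90,0,3)],start=(505,-252,135,-90))
E
```

```text
30.0833 [0.4539308  0.09572553 0.1390519 ] 0.3149419217949604 24.999129474163055
[[0.001,0.234,0.003,0,0,0.004,0],[0.003,0.469,0.005,0,0,0.009,0],[0.004,0.703,0.008,0,0,0.013,0],[0.005,0.937,0.011,0,0,0.018,0]]
[[0.014,0.234,0.003,0,0,0.004,0],[0.029,0.468,0.005,0,0,0.009,0],[0.043,0.702,0.008,0,0,0.013,0],[0.058,0.935,0.011,0,0,0.018,0]]
[[0.028,0.233,0.003,0,0,0.004,0],[0.055,0.465,0.005,0,0,0.009,0],[0.055,0.465,0.005,0,0,0.009,0],[0.055,0.465,0.005,0,0,0.009,0],[0.055,0.465,0.005,0,0,0.009,0],[0.055,0.465,0.005,0,0,0.009,0]]
end j6 approx 63
[[0,0,0.229,0,0,0,0],[0,0,0.458,0,0,0,0],[0,0,0.687,0,0,0,0],[0,0,0.687,0,0,0,0],[0,0,0.687,0,0,0,0],[0,0,0.687,0,0,0,0]]
end j6 approx 63
```

Emit:
jog_arm([
  [0.005,0.937,0,0,0,0.018,0],
  [0.005,0.937,0,0,0,0.018,0],
  [0.005,0.937,0,0,0,0.018,0],
  [0.005,0.937,0,0,0,0.018,0],
])

```text
clock: 30.42
eef_pos: [0.4726, -0.0472, 0.1357]
orientation: [[0.997, 0.082, -0.001], [0.082, -0.997, -0.002], [-0.001, 0.002, -1.0]]
contact_force: [0.1, -1.3, -0.9]
finger_gap: 0.317
grip_force: 25.0
```

Emit:
jog_arm([
  [0.058,0.935,0,0,0,0.018,0],
  [0.058,0.935,0,0,0,0.018,0],
  [0.058,0.935,0,0,0,0.018,0],
  [0.058,0.935,0,0,0,0.018,0],
])

```text
clock: 30.75
eef_pos: [0.4933, -0.1872, 0.1355]
orientation: [[1.0, 0.025, -0.0], [0.025, -1.0, -0.002], [-0.0, 0.002, -1.0]]
contact_force: [0.5, 0.2, -0.6]
finger_gap: 0.316
grip_force: 25.0
```

Emit:
jog_arm([
  [0.055,0.465,0,0,0,0.009,0],
  [0.055,0.465,0,0,0,0.009,0],
  [0.055,0.465,0,0,0,0.009,0],
  [0.055,0.465,0,0,0,0.009,0],
  [0.055,0.465,0,0,0,0.009,0],
  [0.055,0.465,0,0,0,0.009,0],
])

```text
clock: 31.25
eef_pos: [0.5019, -0.25, 0.1359]
orientation: [[1.0, -0.0, -0.002], [-0.0, -1.0, 0.002], [-0.002, -0.002, -1.0]]
contact_force: [0.2, -0.6, -0.7]
finger_gap: 0.314
grip_force: 25.0
```

```bash
python3 - <<'E'
from h import *
s=arm.sense();print(s['clock'],s['eef_pos'],s['finger_gap'],s['grip_force'])
plan([(505,-252,32,-90,0,3)])
E
```

```text
31.25 [ 0.50191043 -0.25000224  0.13586057] 0.3135612144086318 24.999128580093384
[[0.007,0.004,0.231,0,0,0,0],[0.014,0.009,0.462,0,0,0,0],[0.021,0.013,0.692,0,0,0,0],[0.021,0.013,0.692,0,0,0,0],[0.021,0.013,0.692,0,0,0,0],[0.021,0.013,0.692,0,0,0,0]]
end j6 approx 63
```

Emit:
jog_arm([
  [0.02,0.013,0.68,0,0,0,0],
  [0.02,0.013,0.68,0,0,0,0],
  [0.02,0.013,0.68,0,0,0,0],
  [0.02,0.013,0.68,0,0,0,0],
  [0.02,0.013,0.68,0,0,0,0],
  [0.02,0.013,0.68,0,0,0,35],
  [0.02,0.013,0.68,0,0,0,35],
  [0.02,0.013,0.68,0,0,0,35],
  [0.02,0.013,0.68,0,0,0,35],
])

```text
clock: 32.0
eef_pos: [0.5069, -0.2544, 0.0362]
orientation: [[1.0, -0.001, 0.002], [-0.001, -1.0, -0.002], [0.002, 0.002, -1.0]]
contact_force: [-0.0, 0.1, -0.4]
finger_gap: 0.4
grip_force: 0.0
```

Emit:
jog_arm([
  [0,0,-0.3,0,0,0,35],
  [0,0,-0.68,0,0,0,35],
  [0,0,-0.68,0,0,0,35],
  [0,0,-0.68,0,0,0,45],
  [0,0,-0.68,0,0,0,45],
])

```text
clock: 32.42
eef_pos: [0.507, -0.2546, 0.1387]
orientation: [[1.0, -0.001, 0.003], [-0.001, -1.0, -0.003], [0.003, 0.002, -1.0]]
contact_force: [1.1, -0.2, -0.1]
finger_gap: 0.494
grip_force: 0.0
```

```bash
python3 - <<'E'
from h import *
s=arm.sense();print(s['clock'],s['eef_pos'],s['finger_gap'],s['grip_force'])
p,d=capture("top");items(p,d);tins(p,d)
plan([(435,18,120,-107,45,4)])
E
```

```text
32.4167 [ 0.50701684 -0.25464164  0.13867636] 0.4939078629286688 0.0
px [163. 121.] xy [773. 478.] size [28. 47.] ang -22 z 32.5 bgr [36. 50. 66.]
px [288. 124.] xy [772. 101.] size [16. 29.] ang -70 z 33.6 bgr [88. 25. 17.]
px [244. 142.] xy [718. 231.] size [29. 66.] ang -45 z 34.1 bgr [73. 76. 83.]
px [351. 144.] xy [717. -93.] size [154.   8.] ang 77 z 33.2 bgr [42. 59. 82.]
px [199. 172.] xy [627. 373.] size [36. 67.] ang -56 z 10.0 bgr [166. 131. 101.]
px [161. 178.] xy [602. 476.] size [21. 32.] ang -14 z 32.1 bgr [19. 22. 66.]
px [479. 184.] xy [ 603. -481.] size [38. 55.] ang 0 z 24.3 bgr [55. 83. 85.]
px [322. 194.] xy [567.  -7.] size [66. 15.] ang 13 z 15.3 bgr [168. 188. 218.]
px [392. 218.] xy [ 504. -234.] size [163.  82.] ang 1 z 10.9 bgr [167. 130.  98.]
px [423. 192.] xy [ 575. -310.] size [83. 20.] ang 87 z 10.9 bgr [115.  99.  83.]
px [412. 199.] xy [ 559. -283.] size [16. 71.] ang -81 z 16.8 bgr [138. 137. 153.]
px [313. 237.] xy [435.  18.] size [20. 74.] ang -17 z 13.9 bgr [ 78. 108. 145.]
px [407. 231.] xy [ 459. -265.] size [49. 26.] ang 82 z 15.2 bgr [101. 1
[... 309 characters left out ...]
ab [615. 304.] labang -6.2 59.0
  mark [633. 307.] ang -2.5 78.0
  mark [631. 330.] ang 15.0 78.0
  mark [625. 347.] ang 28.1 78.0
g tile [ 505. -274.] [158. 154.] 0.8 rim 507 -274 66 n 165 lab [ 527. -275.] labang -2.4 20.0
  mark [ 582. -274.] ang -0.0 75.0
[[-0.059,-0.227,0.014,0,0,0.012,45],[-0.119,-0.453,0.029,0,0,0.024,45],[-0.178,-0.68,0.043,0,0,0.035,45],[-0.238,-0.906,0.057,0,0,0.047,45]]
[[-0.092,-0.215,0.014,0,0,0.012,45],[-0.184,-0.431,0.029,0,0,0.024,45],[-0.276,-0.646,0.043,0,0,0.035,45],[-0.368,-0.861,0.057,0,0,0.047,45],[-0.368,-0.861,0.057,0,0,0.047,45],[-0.368,-0.861,0.057,0,0,0.047,45],[-0.368,-0.861,0.057,0,0,0.047,45],[-0.368,-0.861,0.057,0,0,0.047,45]]
end j6 approx 109
```

Emit:
jog_arm([
  [-0.238,-0.906,0,0,0,0.047,45],
  [-0.238,-0.906,0,0,0,0.047,45],
  [-0.238,-0.906,0,0,0,0.047,45],
  [-0.238,-0.906,0,0,0,0.047,45],
])

```text
clock: 32.8
eef_pos: [0.4656, -0.113, 0.1345]
orientation: [[0.989, -0.148, -0.007], [-0.148, -0.989, 0.004], [-0.007, -0.003, -1.0]]
contact_force: [-1.0, 0.9, 0.2]
finger_gap: 0.51
grip_force: 0.0
```

Emit:
jog_arm([
  [-0.368,-0.861,0.1,0,0,0.047,45],
  [-0.368,-0.861,0.1,0,0,0.047,45],
  [-0.368,-0.861,0.1,0,0,0.047,45],
  [-0.368,-0.861,0.1,0,0,0.047,45],
  [-0.368,-0.861,0.1,0,0,0.047,45],
  [-0.368,-0.861,0.1,0,0,0.047,45],
  [-0.368,-0.861,0.1,0,0,0.047,45],
])

```text
clock: 33.38
eef_pos: [0.435, 0.0174, 0.1211]
orientation: [[0.957, -0.292, -0.001], [-0.292, -0.957, -0.0], [-0.001, 0.001, -1.0]]
contact_force: [0.3, 1.0, -0.5]
finger_gap: 0.513
grip_force: 0.0
```

Emit:
jog_arm([
  [0,0,0.74,0,0,0,45],
  [0,0,0.74,0,0,0,45],
  [0,0,0.74,0,0,0,45],
  [0,0,0.74,0,0,0,45],
  [0,0,0.74,0,0,0,45],
  [0,0,0.74,0,0,0,45],
])

```text
clock: 33.88
eef_pos: [0.436, 0.017, 0.0115]
orientation: [[0.956, -0.293, 0.001], [-0.293, -0.956, -0.0], [0.001, 0.0, -1.0]]
contact_force: [0.2, -1.1, -0.5]
finger_gap: 0.512
grip_force: 0.0
```

Tip at 11.5 mm, so I'll go 6 mm lower for the 12 mm comb, then close and lift.

Emit:
jog_arm([
  [0,0,0.04,0,0,0,45],
  [0,0,0.04,0,0,0,45],
  [0,0,0.04,0,0,0,0],
  [0,0,0.04,0,0,0,0],
  [0,0,0.04,0,0,0,0],
  [0,0,0.04,0,0,0,0],
  [0,0,0.04,0,0,0,0],
  [0,0,0.04,0,0,0,0],
])

```text
clock: 34.55
eef_pos: [0.4352, 0.018, 0.005]
orientation: [[0.956, -0.292, 0.0], [-0.292, -0.956, -0.0], [0.0, 0.0, -1.0]]
contact_force: [-1.2, 1.0, 5.4]
finger_gap: 0.222
grip_force: 25.0
```

Emit:
jog_arm([
  [0,0,-0.2,0,0,0,0],
  [0,0,-0.4,0,0,0,0],
  [0,0,-0.6,0,0,0,0],
  [0,0,-0.84,0,0,0,0],
  [0,0,-0.84,0,0,0,0],
  [0,0,-0.84,0,0,0,0],
])

```text
clock: 35.05
eef_pos: [0.4367, 0.0178, 0.1324]
orientation: [[0.956, -0.292, 0.005], [-0.292, -0.956, -0.001], [0.005, -0.001, -1.0]]
contact_force: [0.3, 0.1, -0.5]
finger_gap: 0.229
grip_force: 25.0
```

```bash
python3 - <<'E'
from h import *
s=arm.sense();print(s['clock'],s['eef_pos'],s['finger_gap'],s['grip_force'])
plan([(507,-301,135,-90,0,4)])
E
```

```text
35.05 [0.43665088 0.01782919 0.13236707] 0.22905595121518163 24.99705344438553
[[0.119,0.211,-0.002,0,0,-0.01,0],[0.238,0.421,-0.004,0,0,-0.021,0],[0.356,0.632,-0.006,0,0,-0.031,0],[0.475,0.843,-0.008,0,0,-0.042,0]]
[[0.09,0.224,-0.002,0,0,-0.01,0],[0.18,0.449,-0.004,0,0,-0.021,0],[0.27,0.673,-0.006,0,0,-0.031,0],[0.36,0.898,-0.008,0,0,-0.042,0]]
[[0.06,0.234,-0.002,0,0,-0.01,0],[0.06,0.234,-0.002,0,0,-0.01,0],[0.06,0.234,-0.002,0,0,-0.01,0],[0.06,0.234,-0.002,0,0,-0.01,0],[0.06,0.234,-0.002,0,0,-0.01,0]]
end j6 approx 59
```

Emit:
jog_arm([
  [0.475,0.843,0,0,0,-0.042,0],
  [0.475,0.843,0,0,0,-0.042,0],
  [0.475,0.843,0,0,0,-0.042,0],
  [0.475,0.843,0,0,0,-0.042,0],
])

```text
clock: 35.38
eef_pos: [0.4662, -0.1266, 0.1292]
orientation: [[0.986, -0.164, -0.001], [-0.164, -0.986, -0.0], [-0.001, 0.001, -1.0]]
contact_force: [0.7, 0.2, -0.1]
finger_gap: 0.22
grip_force: 25.0
```

Emit:
jog_arm([
  [0.36,0.898,0,0,0,-0.042,0],
  [0.36,0.898,0,0,0,-0.042,0],
  [0.36,0.898,0,0,0,-0.042,0],
  [0.36,0.898,0,0,0,-0.042,0],
])

```text
clock: 35.72
eef_pos: [0.4976, -0.2696, 0.1287]
orientation: [[0.999, -0.034, -0.001], [-0.034, -0.999, -0.001], [-0.001, 0.001, -1.0]]
contact_force: [1.0, 0.3, 0.0]
finger_gap: 0.226
grip_force: 25.0
```

Emit:
jog_arm([
  [0.06,0.234,0,0,0,-0.01,0],
  [0.06,0.234,0,0,0,-0.01,0],
  [0.06,0.234,0,0,0,-0.01,0],
  [0.06,0.234,0,0,0,-0.01,0],
  [0.06,0.234,0,0,0,-0.01,0],
])

```text
clock: 36.13
eef_pos: [0.5041, -0.299, 0.1294]
orientation: [[1.0, -0.001, -0.003], [-0.001, -1.0, 0.002], [-0.003, -0.002, -1.0]]
contact_force: [-0.0, 0.1, -0.2]
finger_gap: 0.226
grip_force: 25.0
```

```bash
python3 - <<'E'
from h import *
s=arm.sense();print(s['clock'],s['eef_pos'],s['finger_gap'],s['grip_force'])
plan([(507,-301,30,-90,0,3)])
E
```

```text
36.1333 [ 0.50406985 -0.29904847  0.12937966] 0.22620438296239864 24.997127652168274
[[0.007,0.004,0.221,0,0,0,0],[0.013,0.009,0.442,0,0,0,0],[0.02,0.013,0.663,0,0,0,0],[0.02,0.013,0.663,0,0,0,0],[0.02,0.013,0.663,0,0,0,0],[0.02,0.013,0.663,0,0,0,0]]
end j6 approx 59
```

Emit:
jog_arm([
  [0.015,0.01,0.66,0,0,0,0],
  [0.015,0.01,0.66,0,0,0,0],
  [0.015,0.01,0.66,0,0,0,0],
  [0.015,0.01,0.66,0,0,0,0],
  [0.015,0.01,0.66,0,0,0,0],
  [0.015,0.01,0.66,0,0,0,26],
  [0.015,0.01,0.66,0,0,0,26],
  [0.015,0.01,0.66,0,0,0,26],
  [0.015,0.01,0.66,0,0,0,26],
])

```text
clock: 36.88
eef_pos: [0.5084, -0.303, 0.0332]
orientation: [[1.0, -0.001, 0.002], [-0.001, -1.0, -0.002], [0.002, 0.002, -1.0]]
contact_force: [-0.6, -0.6, -0.7]
finger_gap: 0.3
grip_force: 0.0
```

Emit:
jog_arm([
  [0,0,-0.3,0,0,0,26],
  [0,0,-0.7,0,0,0,26],
  [0,0,-0.7,0,0,0,26],
  [0,0,-0.7,0,0,0,40],
  [0,0,-0.7,0,0,0,40],
])

```text
clock: 37.3
eef_pos: [0.5087, -0.3033, 0.139]
orientation: [[1.0, -0.001, 0.004], [-0.001, -1.0, -0.003], [0.004, 0.003, -1.0]]
contact_force: [-0.2, 0.6, -0.7]
finger_gap: 0.409
grip_force: 0.0
```

```bash
python3 - <<'E'
from h import *
s=arm.sense();print(s['clock'],s['eef_pos'],s['finger_gap'],s['grip_force'])
p,d=capture("top");items(p,d)
plan([(567,-7,120,-78,40,4)])
E
```

```text
37.3 [ 0.50867821 -0.30332766  0.13901746] 0.40942837075629035 0.0
px [163. 122.] xy [773. 477.] size [28. 45.] ang -22 z 33.9 bgr [36. 50. 67.]
px [287. 124.] xy [772. 101.] size [18. 27.] ang -89 z 31.6 bgr [93. 27. 19.]
px [244. 142.] xy [717. 235.] size [32. 69.] ang -50 z 32.1 bgr [76. 81. 90.]
px [351. 144.] xy [717. -93.] size [154.   8.] ang 77 z 35.0 bgr [42. 59. 82.]
px [201. 172.] xy [628. 361.] size [44. 91.] ang -62 z 10.4 bgr [170. 139. 111.]
px [161. 178.] xy [602. 476.] size [21. 32.] ang -14 z 32.8 bgr [19. 22. 66.]
px [322. 194.] xy [567.  -7.] size [66. 15.] ang 13 z 15.7 bgr [170. 190. 219.]
px [430. 194.] xy [ 570. -332.] size [54. 28.] ang 87 z 10.6 bgr [100.  78.  58.]
px [159. 256.] xy [372. 479.] size [110.  42.] ang 0 z 20.8 bgr [217. 221. 224.]
px [340. 270.] xy [339. -66.] size [22. 73.] ang -75 z 14.6 bgr [ 85. 151.  76.]
px [295. 271.] xy [334.  68.] size [70. 22.] ang 84 z 14.6 bgr [ 84. 150.  72.]
[[0.049,-0.246,0.014,0,0,-0.008,40],[0.099,-0.493,0.029,0,0,-0.017,40],[0.148,-0.739,0.043,0,0,-0.025,40],[0.197,-0.985,0.058,0,0,-0.034,40]]
[[0.075,-0.24,0.014,0,0,-0.008,40],[0.15,-0.479,0.029,0,0,-0.017,40],[0.225,-0.719,0.043,0,0,-0.025,40],[0.3,-0.959,0.058,0,0,-0.034,40],[0.3,-0.959,0.058,0,0,-0.034,40],[0.3,-0.959,0.058,0,0,-0.034,40],[0.3,-0.959,0.058,0,0,-0.034,40],[0.3,-0.959,0.058,0,0,-0.034,40]]
end j6 approx 77
```

Now the clipper.

Emit:
jog_arm([
  [0.197,-0.985,0,0,0,-0.034,40],
  [0.197,-0.985,0,0,0,-0.034,40],
  [0.197,-0.985,0,0,0,-0.034,40],
  [0.197,-0.985,0,0,0,-0.034,40],
])

```text
clock: 37.68
eef_pos: [0.5355, -0.1508, 0.1348]
orientation: [[0.994, 0.106, -0.004], [0.106, -0.994, 0.003], [-0.004, -0.003, -1.0]]
contact_force: [0.2, 0.2, -0.1]
finger_gap: 0.455
grip_force: 0.0
```

Emit:
jog_arm([
  [0.3,-0.959,0.1,0,0,-0.034,40],
  [0.3,-0.959,0.1,0,0,-0.034,40],
  [0.3,-0.959,0.1,0,0,-0.034,40],
  [0.3,-0.959,0.1,0,0,-0.034,40],
  [0.3,-0.959,0.1,0,0,-0.034,40],
  [0.3,-0.959,0.1,0,0,-0.034,40],
  [0.3,-0.959,0.1,0,0,-0.034,40],
])

```text
clock: 38.27
eef_pos: [0.5658, -0.0073, 0.1206]
orientation: [[0.977, 0.211, -0.002], [0.211, -0.977, -0.0], [-0.002, -0.0, -1.0]]
contact_force: [-0.4, -0.1, -0.6]
finger_gap: 0.456
grip_force: 0.0
```

Emit:
jog_arm([
  [0,0,0.74,0,0,0,40],
  [0,0,0.74,0,0,0,40],
  [0,0,0.74,0,0,0,40],
  [0,0,0.74,0,0,0,40],
  [0,0,0.74,0,0,0,40],
  [0,0,0.74,0,0,0,40],
])

```text
clock: 38.77
eef_pos: [0.5676, -0.0081, 0.0118]
orientation: [[0.978, 0.209, 0.001], [0.209, -0.978, -0.0], [0.001, 0.001, -1.0]]
contact_force: [0.7, 0.1, -0.0]
finger_gap: 0.456
grip_force: 0.0
```

Emit:
jog_arm([
  [0,0,0.035,0,0,0,40],
  [0,0,0.035,0,0,0,40],
  [0,0,0.035,0,0,0,0],
  [0,0,0.035,0,0,0,0],
  [0,0,0.035,0,0,0,0],
  [0,0,0.035,0,0,0,0],
  [0,0,0.035,0,0,0,0],
  [0,0,0.035,0,0,0,0],
])

```text
clock: 39.43
eef_pos: [0.567, -0.0069, 0.0058]
orientation: [[0.977, 0.211, 0.0], [0.211, -0.977, -0.0], [0.0, 0.0, -1.0]]
contact_force: [-0.5, 0.0, 4.8]
finger_gap: 0.178
grip_force: 25.0
```

Emit:
jog_arm([
  [0,0,-0.2,0,0,0,0],
  [0,0,-0.4,0,0,0,0],
  [0,0,-0.6,0,0,0,0],
  [0,0,-0.84,0,0,0,0],
  [0,0,-0.84,0,0,0,0],
  [0,0,-0.84,0,0,0,0],
])

```text
clock: 39.93
eef_pos: [0.5686, -0.0071, 0.1336]
orientation: [[0.977, 0.211, 0.005], [0.211, -0.977, -0.001], [0.005, 0.002, -1.0]]
contact_force: [-0.4, -0.2, 0.4]
finger_gap: 0.178
grip_force: 25.0
```

```bash
python3 - <<'E'
from h import *
s=arm.sense();print(s['clock'],s['eef_pos'],s['finger_gap'],s['grip_force'])
p,d=capture("top")
cv2.imwrite("pics/tin3.png",cv2.resize(p[170:270,350:480],(650,500),interpolation=cv2.INTER_CUBIC))
plan([(506,-281,135,-90,0,4)])
E
```

```text
39.9333 [ 0.5685752  -0.00706079  0.13357859] 0.1778229395688646 24.975260496139526
[[-0.098,0.213,-0.003,0,0,0.008,0],[-0.196,0.425,-0.005,0,0,0.017,0],[-0.294,0.638,-0.008,0,0,0.025,0],[-0.392,0.85,-0.01,0,0,0.034,0]]
[[-0.075,0.222,-0.003,0,0,0.008,0],[-0.15,0.444,-0.005,0,0,0.017,0],[-0.224,0.665,-0.008,0,0,0.025,0],[-0.299,0.887,-0.01,0,0,0.034,0],[-0.299,0.887,-0.01,0,0,0.034,0],[-0.299,0.887,-0.01,0,0,0.034,0],[-0.299,0.887,-0.01,0,0,0.034,0],[-0.299,0.887,-0.01,0,0,0.034,0]]
end j6 approx 61
```

View pics/tin3.png

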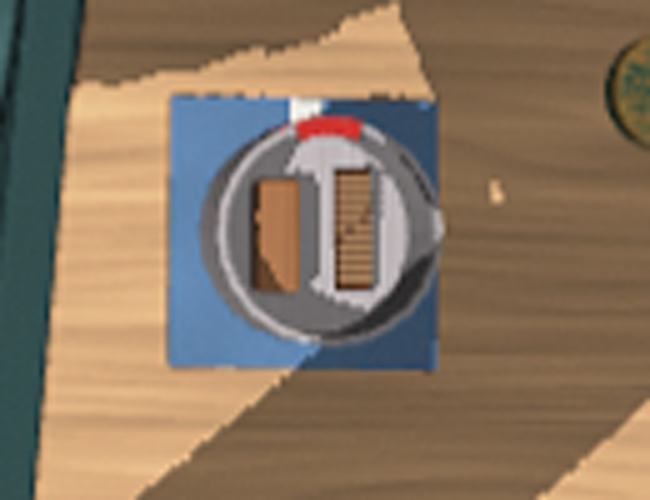

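The picture shows the brush (277,236) and comb (355,230) lying flat in the red tin. The label (330,127) is beside the mark (307,108), apart from parallax. The clipper goes in between them.

Emit:
jog_arm([
  [-0.392,0.85,0,0,0,0.034,0],
  [-0.392,0.85,0,0,0,0.034,0],
  [-0.392,0.85,0,0,0,0.034,0],
  [-0.392,0.85,0,0,0,0.034,0],
])

```text
clock: 40.32
eef_pos: [0.5339, -0.1475, 0.1295]
orientation: [[0.995, 0.104, -0.004], [0.104, -0.995, -0.001], [-0.004, 0.0, -1.0]]
contact_force: [-0.3, -0.6, -0.1]
finger_gap: 0.176
grip_force: 25.0
```

Emit:
jog_arm([
  [-0.299,0.887,0,0,0,0.034,0],
  [-0.299,0.887,0,0,0,0.034,0],
  [-0.299,0.887,0,0,0,0.034,0],
  [-0.299,0.887,0,0,0,0.034,0],
  [-0.299,0.887,0,0,0,0.034,0],
  [-0.299,0.887,0,0,0,0.034,0],
  [-0.299,0.887,0,0,0,0.034,0],
])

```text
clock: 40.9
eef_pos: [0.5049, -0.2791, 0.1303]
orientation: [[1.0, -0.001, -0.002], [-0.001, -1.0, 0.002], [-0.002, -0.002, -1.0]]
contact_force: [0.5, -0.3, -1.2]
finger_gap: 0.181
grip_force: 25.0
```

Emit:
jog_arm([
  [0,0,0.52,0,0,0,0],
  [0,0,0.52,0,0,0,0],
  [0,0,0.52,0,0,0,0],
  [0,0,0.52,0,0,0,0],
  [0,0,0.52,0,0,0,0],
])

```text
clock: 41.32
eef_pos: [0.5064, -0.2801, 0.0545]
orientation: [[1.0, 0.0, 0.0], [0.0, -1.0, -0.0], [0.0, 0.0, -1.0]]
contact_force: [0.0, 0.0, -0.7]
finger_gap: 0.179
grip_force: 25.0
```

Emit:
jog_arm([
  [0,0,0.03,0,0,0,24],
  [0,0,0.03,0,0,0,24],
  [0,0,0.03,0,0,0,24],
  [0,0,0.03,0,0,0,24],
  [0,0,-0.4,0,0,0,24],
  [0,0,-0.8,0,0,0,24],
  [0,0,-0.8,0,0,0,24],
  [0,0,-0.8,0,0,0,24],
])

```text
clock: 41.98
eef_pos: [0.5102, -0.2842, 0.1822]
orientation: [[1.0, -0.001, 0.012], [-0.001, -1.0, -0.009], [0.012, 0.008, -1.0]]
contact_force: [1.1, -0.5, -0.3]
finger_gap: 0.271
grip_force: 0.0
```

Emit:
jog_arm([
  [-0.1,-1,0,0,0,0,24],
  [-0.1,-1,0,0,0,0,24],
  [-0.1,-1,0,0,0,0,24],
  [-0.1,-1,0,0,0,0,24],
  [-0.1,-1,0,0,0,0,24],
])

```text
clock: 42.4
eef_pos: [0.4889, -0.1263, 0.1736]
orientation: [[1.0, 0.002, -0.001], [0.002, -1.0, 0.002], [-0.001, -0.002, -1.0]]
contact_force: [-0.2, -0.1, -0.9]
finger_gap: 0.271
grip_force: 0.0
```

Emit:
jog_arm([
  [-0.3,-0.9,0,0,0,0,24],
  [-0.3,-0.9,0,0,0,0,24],
  [-0.3,-0.9,0,0,0,0,24],
  [-0.3,-0.9,0,0,0,0,24],
  [-0.3,-0.9,0,0,0,0,24],
  [-0.3,-0.9,0,0,0,0,24],
])

```text
clock: 42.9
eef_pos: [0.4465, 0.004, 0.1739]
orientation: [[1.0, 0.001, 0.001], [0.001, -1.0, -0.001], [0.001, 0.001, -1.0]]
contact_force: [1.1, -0.6, -0.5]
finger_gap: 0.269
grip_force: 0.0
```

```bash
python3 - <<'E'
from h import *
s=arm.sense();print(s['clock'],s['eef_pos'],s['finger_gap'],s['grip_force'])
p,d=capture("top");tins(p,d)
cv2.imwrite("pics/end.png",cv2.resize(p[90:290,130:450],(800,500),interpolation=cv2.INTER_CUBIC))
E
```

```text
42.9 [0.44652062 0.00402634 0.17391751] 0.2691741829323772 0.0
s tile [556. 310.] [162. 162.] 86.8 rim 556 310 67 n 37 lab [615. 303.] labang -6.6 59.0
  mark [633. 307.] ang -2.4 77.0
  mark [625. 347.] ang 28.1 78.0
g tile [ 504. -276.] [161. 160.] 0.4 rim 505 -277 67 n 39 lab [ 564. -276.] labang 0.7 59.0
```

View pics/end.png

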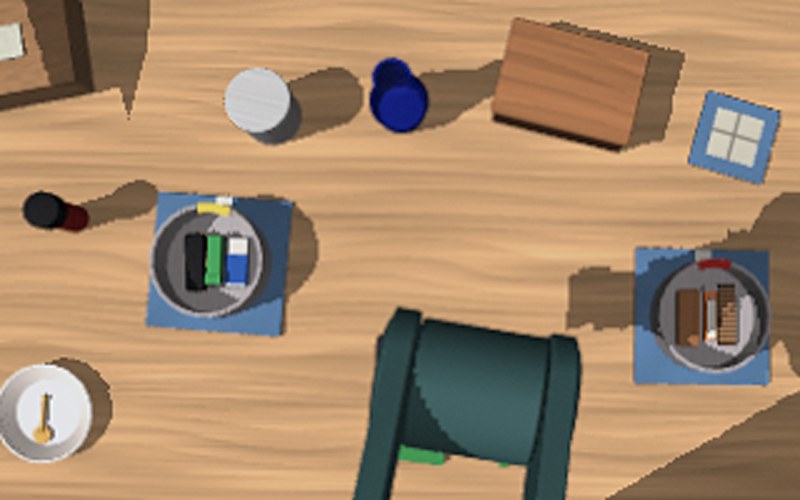

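The final picture shows the seal case, stapler and eraser in the yellow tin (215,262), and the brush, clipper and comb in the red tin (710,315). Labels are within about 4° (yellow) and 1° (red) of their marks, the bystanders are in place and the arm is clear.

```bash
python3 -c "
from station import close_job
print(close_job())"
```

```text
the job is handed in; nothing more can be done
None
```

I handed the job in at about 43 s on the robot's clock: all six items are in their own tins, and the last measurement put the yellow label about 4° and the red label about 1° from its mark (10° allowed); no verdict came back.

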